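# Load the embossing press with its brass dies

### The arm

A 6-joint arm with a two-finger parallel gripper is mounted at the origin on the work surface. World frame = base frame: x ahead of the robot, y to its left, z up, the work surface at z = 0. Lengths are in m, angles in degrees, forces in N, time in s.
With the tool pointing down it reaches from about 0.25 to 0.725 m from the base axis. Payload 9.7 kg.
Tool frame: the origin (TCP) lies on the centre line of the jaws, within the pads' length; the fingertips stand 19 mm ahead of it and the grasp point (between the pads) is the TCP; z points along the fingers, y is the direction in which the jaws open and shut (so a half turn about z gives the same grasp; the last joint's range is limited). The gripper opens to 85 mm and grips with 20 to 120 N. Pads are 22 mm wide; open, the fingers measure 114 mm over their backs; the gripper's body (76 mm by 85 mm) begins 54 mm behind the grasp point. The pads swing forward as they close: fully open they stand 13 mm farther back than shut.
Start: joints at [0, 4.979, 10.078, 95.1, 0, 90], TCP at [0.55, -0, 0.25] pointing down, gripper open.
Joint ranges: [-179.16, 179.16], [-48.56, 103.87], [-65.8, 70.77], [-126.05, 130.52], [-82.76, 87.17], [-180, 180]. Speed limits (degrees/s): [127.2, 127.2, 147.25, 180, 180, 180].

### API

Orientations are given as [roll, pitch, yaw] about the fixed x, y, z axes, in that order (R = Rz(yaw) Ry(pitch) Rx(roll)).
In Python, from workcell import bot, viewer, job gives the robot as it stands.
- The arm moves only by the tool play_rows, never from a script. Its argument "commands" is a list of rows, each an object of numbers: "tx", "ty", "tz": the shift along the tool's x, y, z in cm; "ax", "ay", "az": the turn, a rotation vector about the tool's x, y, z in rad. A call has 1 to 20 rows; each row is the pose to reach, as a shift and turn from the pose commanded when the call began, along the tool's axes at that moment; what a row does not reach only later rows make up. A row lasts 1/10 s, in which the tool goes at most 50 mm and 8.59 degrees, less where a joint would pass 70% of its speed; a pose out of reach is approached as far as the arm can. A call with a gripper value outside its range is refused whole. "grip" is the finger opening in cm, from 0 to 8.54, set as the call begins (left out, the last holds). The fingers move at their own pace and stop on an object; "newtons" is the grip in N (left out, the last holds). Time passes only in rows, so rows that repeat a pose let the fingers close. It gives the time, the measured TCP pose, the force and the opening at its end, in the units of the state.
- bot.get_obs(): the state, without advancing time (a new reading comes with each control period).
- viewer.camera(name): name is "scene" or "side" or "wrist"; returns a dict with "pixels" (480x640x3 uint8, red, green, blue), "depth" (480x640 float32, m along the optical axis (not along the pixel's ray), 0 where there is no reading), "fx", "fy", "cx", "cy" (pixels), "rvec" (rotation vector, rad) and "tvec" (3), from world to camera coordinates, as OpenCV has them; the wrist camera has in their place "tool_from_camera" (4x4, takes a point from camera to tool coordinates, whose origin is the TCP and whose axes are the flange's). Camera axes: x right, y down, z forward; pixel columns grow to the right and rows downward; lengths in m; the calibration is good to about 2 mm. A picture is of the moment at which its call begins: read the wrist's pose just before it.
- job.job_done(): hands the job in, once; it reports no verdict.
The state is a dict: "time": time; "q": joint angles; "qd": joint speeds; "joint_efforts": joint torques, N m; "ee_pos": TCP position; "tcp_rot": TCP orientation; "wrist_force": force on the tool from outside, world axes, zero at the start; "torque": the same for the moment, N m; "opening": finger opening in m.
Only numpy, scipy, OpenCV 4.12 (cv2) and the standard library are available. Lean on these libraries where they do the work, as an engineer would, in place of code of your own. Each camera call takes 0.05 s, during which the arm holds its last target.

### The job

Set up the embossing press: switch its power isolator off, then draw the press tray all the way out, pick every brass die with a yellow grip out of the mixed crate and lay it in the tray, base down flat on the tray floor; then push the tray fully home and last of all switch the isolator back on. Never draw the tray out with the power on, leave everything else in the crate, and do not disturb the other things on the bench.

Things in the scene. Friction and masses are not known exactly. Their poses are not given: they have to be found in the camera images.
- isolator_handle (a joint): Red rotary handle on the yellow power isolator, turning about a vertical axis between two stops: 0 = OFF, 1.4 rad = ON. It grows clockwise seen from above and stays where it is left. At OFF the grip bar lies along the isolator box's x axis, at ON it lies 80 degrees clockwise of that.
- handle_grip (a point): Point on the handle's turning axis, 13 mm below the top of the red grip bar, which is 66 long, 15 wide and 34 mm high (its underside is 5 mm above the handle's hub disc). The point's x axis runs along the bar and turns with it. The point stands 92 mm above the table.
- isolator: Yellow power isolator box, fixed, 74 by 74 by 60 mm high, black disc on top carrying the red handle; white mark = OFF, green mark = ON. Origin: centre of its underside.
- press: Blue embossing press, fixed, left or right of the robot. Origin: on the table under the middle of the tray when fully drawn out; x points into the press. Housing: front face 85 mm from the origin along x, 290 wide, 215 deep, 125 mm high, with a grey head 210 mm high at the rear. The slot for the tray leaves 65 mm of clear height above the tray floor.
- tray (a joint): How far the press's aluminium tray is drawn out: 0 = fully home, 0.15 m = out at its stop, towards -x of the press. Starts 0 to 20 mm out; stays where it is left.
- tray_in (a point): Centre of the tray's inner floor, 45 mm above the table; axes as those of the press (x into the press). The inner floor is about 130 (x) by 248 mm (y); side and rear walls 20 mm high above the floor, front panel 55 mm high, its front face 71 mm in front of this point.
- tray_handle (a point): Middle of the tray's black pull bar: a round bar 12 mm thick, 100 mm long along the tray's y, 85 mm above the table, standing 47 mm (axis) in front of the tray's front panel. Can be pinched from above.
- crate: Open plywood crate, fixed, place and yaw vary, on the other side from the press: 235 (x) by 272 (y) by 26 mm high, walls and floor 6 mm. Origin: centre of its underside.
- die_1: Absent in some starts. Brass embossing die with a yellow grip: brass base 90 (its x) by 34 (its y) by 12 mm high, with a yellow grip block 56 (x) by 16 (y) by 30 mm high on the middle of the base (top 42 mm above the underside); 0.33 kg. Starts in the crate, base down. Origin: centre of the underside; z up when base down.
- die_2: Absent in some starts. Brass embossing die with a yellow grip: brass base 90 (its x) by 34 (its y) by 12 mm high, with a yellow grip block 56 (x) by 16 (y) by 30 mm high on the middle of the base (top 42 mm above the underside); 0.33 kg. Starts in the crate, base down. Origin: centre of the underside; z up when base down.
- die_3: Absent in some starts. Brass embossing die with a yellow grip: brass base 90 (its x) by 34 (its y) by 12 mm high, with a yellow grip block 56 (x) by 16 (y) by 30 mm high on the middle of the base (top 42 mm above the underside); 0.33 kg. Starts in the crate, base down. Origin: centre of the underside; z up when base down.
- die_4: Absent in some starts. Brass embossing die with a yellow grip: brass base 90 (its x) by 34 (its y) by 12 mm high, with a yellow grip block 56 (x) by 16 (y) by 30 mm high on the middle of the base (top 42 mm above the underside); 0.33 kg. Starts in the crate, base down. Origin: centre of the underside; z up when base down.
- plain_1: Dark steel die with a black grip, otherwise the size and shape of the brass ones. Lies in the crate; to be left there. Origin: centre of the underside.
- plain_2: Dark steel die with a black grip, otherwise the size and shape of the brass ones. Lies in the crate; to be left there. Origin: centre of the underside.
- slicker: Dark wooden edge slicker, 85 by 28 by 18 mm, in the crate; to be left there. Origin: centre of the underside.
- wax_tin: Round steel wax tin with a blue lid, 43 mm across, 18 mm high, in the crate; to be left there. Origin: centre of the underside.
- granite: Bystander on the table, not to be disturbed: grey granite block 90 by 80 by 45 mm. Origin: centre of the underside.
- hammer: Bystander on the table, not to be disturbed: hammer lying flat.
- glue: Bystander on the table, not to be disturbed: white glue bottle, 56 mm across, 110 mm high. Origin: centre of the underside.
- mug: Bystander on the table, not to be disturbed: blue mug, 80 mm across, 90 mm high. Origin: centre of the underside.
Things that resemble listed ones, but are neither listed nor needed, are in the scene too. Leave any green or orange look-alike of the die_3 alone. What is shaped like the die_4 but green is not meant.

How it is judged (in metres and radians):
On the way, in this order (a step that is already met when the one before it is completed fails the run):
1. the isolator is switched off (value of joint isolator_handle below 0.12 rad and value of joint tray below 0.04 m), for 0.2 s.
2. the tray is drawn out to its stop, power off (value of joint isolator_handle below 0.12 rad and value of joint tray above 0.142 m), for 0.2 s.
3. every brass die present lies base down on the tray floor, released, with the tray out and the power off (x of die_1 in the frame of tray_in between -0.06 and 0.06 m and y of die_1 in the frame of tray_in between -0.12 and 0.12 m and z of die_1 in the frame of tray_in between -0.01 and 0.01 m and angle between each of die_1, die_2, die_3, die_4's own z axis and vertical below 0.2 rad and linear speed of each of die_1, die_2, die_3, die_4 below 0.03 m/s and contact force between the fingers and die_1 below 0.2 N and x of die_2 in the frame of tray_in between -0.06 and 0.06 m and y of die_2 in the frame of tray_in between -0.12 and 0.12 m and z of die_2 in the frame of tray_in between -0.01 and 0.01 m and contact force between the fingers and die_2 below 0.2 N and x of die_3 in the frame of tray_in between -0.06 and 0.06 m and y of die_3 in the frame of tray_in between -0.12 and 0.12 m and z of die_3 in the frame of tray_in between -0.01 and 0.01 m and contact force between the fingers and die_3 below 0.2 N and x of die_4 in the frame of tray_in between -0.06 and 0.06 m and y of die_4 in the frame of tray_in between -0.12 and 0.12 m and z of die_4 in the frame of tray_in between -0.01 and 0.01 m and contact force between the fingers and die_4 below 0.2 N and value of joint isolator_handle below 0.12 rad and value of joint tray above 0.13 m), for 0.2 s.
4. the tray is pushed fully home with the dies in it, power still off (x of die_1 in the frame of tray_in between -0.06 and 0.06 m and y of die_1 in the frame of tray_in between -0.12 and 0.12 m and z of die_1 in the frame of tray_in between -0.01 and 0.01 m and angle between each of die_1, die_2, die_3, die_4's own z axis and vertical below 0.2 rad and linear speed of each of die_1, die_2, die_3, die_4 below 0.03 m/s and contact force between the fingers and die_1 below 0.2 N and x of die_2 in the frame of tray_in between -0.06 and 0.06 m and y of die_2 in the frame of tray_in between -0.12 and 0.12 m and z of die_2 in the frame of tray_in between -0.01 and 0.01 m and contact force between the fingers and die_2 below 0.2 N and x of die_3 in the frame of tray_in between -0.06 and 0.06 m and y of die_3 in the frame of tray_in between -0.12 and 0.12 m and z of die_3 in the frame of tray_in between -0.01 and 0.01 m and contact force between the fingers and die_3 below 0.2 N and x of die_4 in the frame of tray_in between -0.06 and 0.06 m and y of die_4 in the frame of tray_in between -0.12 and 0.12 m and z of die_4 in the frame of tray_in between -0.01 and 0.01 m and contact force between the fingers and die_4 below 0.2 N and value of joint isolator_handle below 0.12 rad and value of joint tray below 0.007 m), for 0.2 s.
5. the isolator is switched on again with the tray home (value of joint isolator_handle above 1.26 rad and value of joint tray below 0.007 m), for 0.2 s.
At the end, for the whole second after the job is handed in: Isolator on (handle within 8 degrees of the ON stop), tray home within 7 mm, every brass die present at rest base down on the tray floor (origin within 10 mm of floor height, tilt under 0.2 rad), not touched; steel dies, slicker and wax tin still in the crate (all of step 5 and x of die_1 in the frame of tray_in between -0.06 and 0.06 m and y of die_1 in the frame of tray_in between -0.12 and 0.12 m and z of die_1 in the frame of tray_in between -0.01 and 0.01 m and angle between each of die_1, die_2, die_3, die_4's own z axis and vertical below 0.2 rad and linear speed of each of die_1, die_2, die_3, die_4 below 0.03 m/s and contact force between the fingers and die_1 below 0.2 N and x of die_2 in the frame of tray_in between -0.06 and 0.06 m and y of die_2 in the frame of tray_in between -0.12 and 0.12 m and z of die_2 in the frame of tray_in between -0.01 and 0.01 m and contact force between the fingers and die_2 below 0.2 N and x of die_3 in the frame of tray_in between -0.06 and 0.06 m and y of die_3 in the frame of tray_in between -0.12 and 0.12 m and z of die_3 in the frame of tray_in between -0.01 and 0.01 m and contact force between the fingers and die_3 below 0.2 N and x of die_4 in the frame of tray_in between -0.06 and 0.06 m and y of die_4 in the frame of tray_in between -0.12 and 0.12 m and z of die_4 in the frame of tray_in between -0.01 and 0.01 m and contact force between the fingers and die_4 below 0.2 N and x of plain_1 in the frame of crate between -0.115 and 0.115 m and y of plain_1 in the frame of crate between -0.135 and 0.135 m and z of plain_1 in the frame of crate between -0.005 and 0.07 m and x of plain_2 in the frame of crate between -0.115 and 0.115 m and y of plain_2 in the frame of crate between -0.135 and 0.135 m and z of plain_2 in the frame of crate between -0.005 and 0.07 m and x of slicker in the frame of crate between -0.115 and 0.115 m and y of slicker in the frame of crate between -0.135 and 0.135 m and z of slicker in the frame of crate between -0.005 and 0.07 m and x of wax_tin in the frame of crate between -0.115 and 0.115 m and y of wax_tin in the frame of crate between -0.135 and 0.135 m and z of wax_tin in the frame of crate between -0.005 and 0.07 m).
It fails at once if the tray is drawn out more than 40 mm while the isolator handle is more than 0.4 rad from OFF (value of joint tray above 0.04 m and value of joint isolator_handle above 0.4 rad).
It fails at once if a bystander on the bench is shifted by more than 50 mm (distance of any of granite, hammer, glue, mug from where it was at the start of the episode above 0.05 m).
Of die_1, die_2, die_3, die_4 only 3 to 4 are there at a start; the rules pass over those that are not, and their reading is None.
At some moment in a run one of die_1, die_2, die_3, die_4 may be knocked a few centimetres aside while the robot is not near it.
Once in a run the grip may slacken for a moment while it holds something.
It also fails if it takes over 208 s, if anything falls off the work surface, if the arm or the gripper's body presses on something with over 40 N, if the wrist force passes 120 N, or if a joint passes its speed limit or range.

## Working session

There is one attempt and no reset: what is moved stays moved. The work goes in short steps, Python scripts to look and compute and a tool call to move; the robot and the scene stay as the last step left them, time stands still between calls to the robot, and variables do not carry over. Pictures are saved under pics/ and viewed, and the job is handed in when it is done.

Besides the shell and the picture viewer there is one more tool, called as name([rows], argument=value, ...), one row to a line, values as JSON. play_rows: Moves the arm, as the interface text tells. Its arguments: {"type":"object","properties":{"commands":{"type":"array"},"grip":{"type":"number"},"newtons":{"type":"number"}},"required":["commands"]}

```bash
mkdir -p pics; cat > h.py <<'E'
import numpy as np, cv2
from workcell import bot, viewer, job
from scipy.spatial.transform import Rotation as R
def cap(n,fn):
    o=bot.get_obs(); c=viewer.camera(n)
    np.savez('last_%s.npz'%n,ee=o['ee_pos'],rot=o['tcp_rot'],**c)
    cv2.imwrite('pics/'+fn,c['pixels'][:,:,::-1]); return c,o
def load(n): return dict(np.load('last_%s.npz'%n))
def cam2w(c):
    if 'tool_from_camera' in c:
        T=np.eye(4);T[:3,:3]=R.from_euler('xyz',c['rot'],degrees=True).as_matrix();T[:3,3]=c['ee']
        return T@c['tool_from_camera']
    T=np.eye(4);Rm=cv2.Rodrigues(np.array(c['rvec'],float))[0];T[:3,:3]=Rm.T;T[:3,3]=-Rm.T@np.ravel(c['tvec']);return T
def px(c,u,v,z=None):
    T=cam2w(c); d=np.array([(u-c['cx'])/c['fx'],(v-c['cy'])/c['fy'],1.])
    if z is None:
        dd=c['depth'][int(v),int(u)]; return T[:3,:3]@(d*dd)+T[:3,3]
    r=T[:3,:3]@d; s=(z-T[2,3])/r[2]; return T[:3,3]+s*r
def cloud(c):
    v,u=np.mgrid[0:480,0:640]; d=c['depth']; T=cam2w(c)
    P=np.stack([(u-c['cx'])/c['fx']*d,(v-c['cy'])/c['fy']*d,d],-1)
    return P@T[:3,:3].T+T[:3,3]
E
python3 - <<'E'
from h import *
print(bot.get_obs())
for n in ['scene','side','wrist']:
    c,o=cap(n,n+'0.png'); print(n,c['fx'],cam2w(load(n)).round(3).tolist())
E
```

```text
{'time': 0.0, 'q': array([ 2.17946547e-04,  5.01027906e+00,  1.00328666e+01,  9.51002503e+01,
       -1.47366420e-04,  9.00022726e+01]), 'qd': array([ 0.12427172, -0.0247409 ,  0.13097774,  0.01300819, -0.0251611 ,
        0.0665498 ]), 'joint_efforts': array([ 7.68234549e-04, -5.20392072e+01,  4.64802504e+01,  1.63646933e-02,
        2.23589603e-05, -6.77332673e-05]), 'ee_pos': array([5.49780502e-01, 1.40714194e-06, 2.49576722e-01]), 'tcp_rot': array([-1.79922337e+02,  1.50446743e-04,  8.99979455e+01]), 'wrist_force': array([-0.16382241, -0.42539233,  1.046656  ]), 'torque': array([ 0.06186619, -0.04271713,  0.00549542]), 'opening': 0.08572828394624239}
scene 438.4155982628996 [[-0.469, 0.502, -0.726, 1.529], [0.883, 0.25, -0.398, 0.519], [-0.018, -0.828, -0.561, 0.857], [0.0, 0.0, 0.0, 1.0]]
side 532.1036802858805 [[0.841, -0.305, 0.446, -0.025], [-0.54, -0.446, 0.714, -0.975], [-0.019, -0.841, -0.54, 0.822], [0.0, 0.0, 0.0, 1.0]]
wrist 411.8034834005614 [[1.0, 0.001, -0.002, 0.55], [0.0, -0.96, -0.279, 0.071], [-0.002, 0.279, -0.96, 0.374], [0.0, 0.0, 0.0, 1.0]]
```

View pics/scene0.png

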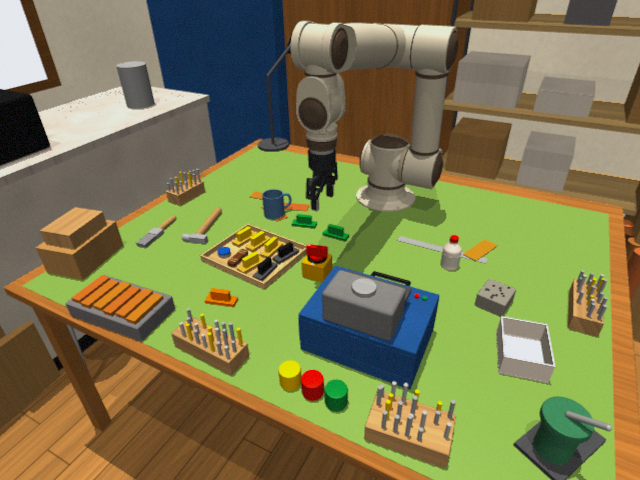

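View pics/side0.png

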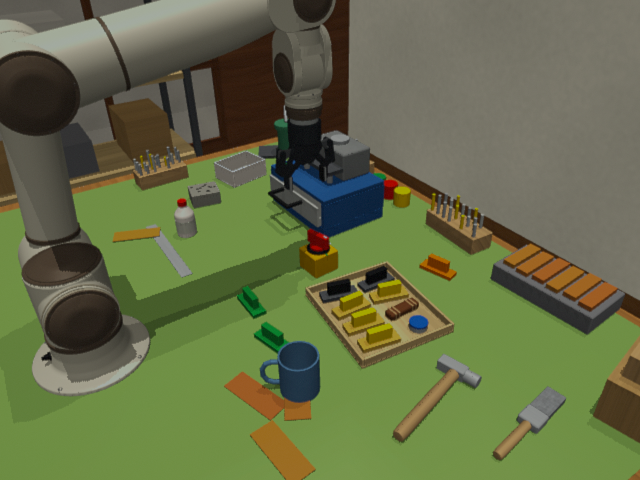

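View pics/wrist0.png

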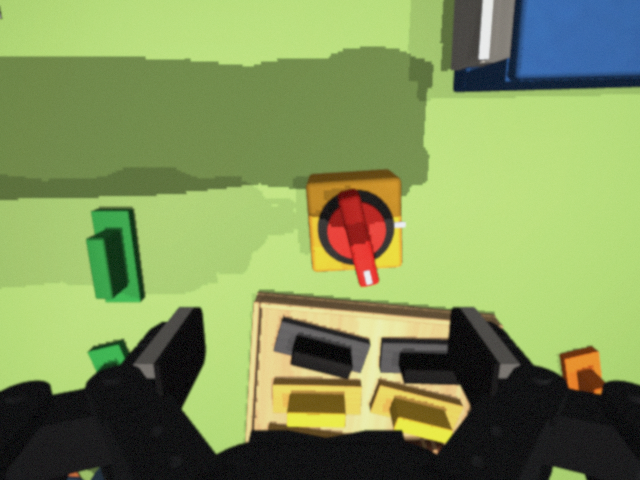

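```bash
python3 - <<'E'
from h import *
def hsv(c): return cv2.cvtColor(c['pixels'],cv2.COLOR_RGB2HSV)
for n in ['wrist','scene','side']:
    c=load(n);P=cloud(c);h=hsv(c);ok=c['depth']>0
    red=ok&((h[...,0]<5)|(h[...,0]>175))&(h[...,1]>150)&(h[...,2]>60)
    top=red&(abs(P[...,2]-.105)<.006)&(abs(P[...,0]-.58)<.12)&(abs(P[...,1])<.15)
    p=P[top][:,:2]
    if len(p)>10:
        r=cv2.minAreaRect((p*1000).astype(np.float32)); print(n,'handle',r,P[top][:,2].mean(),len(p))
    yel=ok&(h[...,0]>18)&(h[...,0]<32)&(h[...,1]>150)&(abs(P[...,2]-.06)<.004)
    p=P[yel][:,:2]
    if len(p)>10: print(' box',cv2.minAreaRect((p*1000).astype(np.float32)))
    blk=ok&(h[...,2]<60)&(abs(P[...,2]-.085)<.01)&(P[...,1]>.1)
    p=P[blk]
    if len(p)>5: print(' bar',p.min(0),p.max(0),cv2.minAreaRect((p[:,:2]*1000).astype(np.float32)))
    blue=ok&(h[...,0]>100)&(h[...,0]<125)&(h[...,1]>130)&(abs(P[...,2]-.125)<.006)&(P[...,1]>.1)
    p=P[blue]
    if len(p)>5: print(' presstop',cv2.minAreaRect((p[:,:2]*1000).astype(np.float32)),p[:,2].mean())
    yt=ok&(h[...,0]>18)&(h[...,0]<35)&(h[...,1]>150)&(abs(P[...,2]-.048)<.008)&(P[...,1]<0.1)
    m=(yt*255).astype(np.uint8);k,l,s,ce=cv2.connectedComponentsWithStats(m)
    for i in range(1,k):
        if s[i,4]>40:
            p=P[l==i]; print(' die',s[i,4],p.mean(0).round(3),cv2.minAreaRect((p[:,:2]*1000).astype(np.float32)),ce[i].round())
E
```

```text
wrist handle ((571.652587890625, -9.39797592163086), (14.997986793518066, 64.24512481689453), 14.284374237060547) 0.10501089975257359 1799
 box ((571.5288696289062, -10.014514923095703), (73.1617202758789, 73.65306091308594), 3.455010414123535)
 bar [0.65469051 0.10002802 0.07501954] [0.65614736 0.10532095 0.09475084] ((655.4083862304688, 102.65056610107422), (1.2642228603363037, 5.259352207183838), 6.467995643615723)
 presstop ((689.0869750976562, 116.76338195800781), (33.45404815673828, 70.36837768554688), 89.92335510253906) 0.12520230091493018
 die 251 [0.569 0.026 0.049] ((568.7246704101562, 26.142732620239258), (69.54578399658203, 1.4067795276641846), 3.924088478088379) [351. 177.]
 die 1110 [ 0.539 -0.199  0.047] ((539.0974731445312, -201.6378173828125), (17.290239334106445, 55.41891098022461), 88.17815399169922) [316. 417.]
 die 1076 [ 0.641 -0.211  0.047] ((641.0047607421875, -212.9109649658203), (16.872852325439453, 56.54710388183594), 73.757080078125) [422. 427.]
scene handle ((577.051513671875, -6.184881210327148), (16.423171997070312, 60.23673629760742), 14.54563903808593
[... 1734 characters left out ...]
048] ((554.9153442382812, -30.141197204589844), (54.35841751098633, 100.05921173095703), 48.563655853271484) [318. 258.]
 die 159 [ 0.639 -0.218  0.047] ((639.8128662109375, -217.90211486816406), (21.9219970703125, 55.29052734375), 77.95995330810547) [389. 285.]
 die 170 [ 0.538 -0.206  0.047] ((539.9319458007812, -205.05068969726562), (21.672466278076172, 58.034149169921875), 85.45787048339844) [351. 297.]
 die 189 [ 0.526 -0.267  0.047] ((528.3866577148438, -265.0301208496094), (21.54180908203125, 57.88837814331055), 83.3660659790039) [363. 314.]
 die 208 [ 0.524 -0.327  0.047] ((525.4844970703125, -325.15081787109375), (19.08548927307129, 57.00761413574219), 79.31437683105469) [379. 330.]
```

```bash
cat >> h.py <<'E'
def go(*wps):
    """wps: (x,y,z,toolx yaw deg); prints tool-frame deltas"""
    o=bot.get_obs(); Rm=R.from_euler('xyz',o['tcp_rot'],degrees=True); p=np.array(o['ee_pos'])
    print('t',round(o['time'],1),'q6',o['q'][5].round(1),'ee',p.round(4),'yaw',o['tcp_rot'].round(2),'open',round(o['opening'],4),'F',np.round(o['wrist_force'],1))
    for x,y,z,yw in wps:
        d=Rm.inv().apply(np.array([x,y,z])-p)*100
        rv=(Rm.inv()*R.from_euler('xyz',[180,0,yw],degrees=True)).as_rotvec()
        print('t cm',d.round(2),'a',rv.round(3))
E
python3 - <<'E'
from h import *
go((.5716,-.0095,.15,104.2),(.5716,-.0095,.092,104.2))
E
```

```text
t 0.1 q6 90.0 ee [ 0.5499 -0.      0.2498] yaw [-179.95    0.     90.  ] open 0.0853 F [-0.9 -0.5  0.2]
t cm [-0.95  2.18  9.98] a [-0.001 -0.    -0.248]
t cm [-0.95  2.19 15.78] a [-0.001 -0.    -0.248]
```

play_rows([
  {"tx":-0.3,"ty":0.7,"tz":3,"az":-0.08},
  {"tx":-0.6,"ty":1.5,"tz":6,"az":-0.16},
  {"tx":-0.95,"ty":2.2,"tz":10,"az":-0.25},
  {"tx":-0.95,"ty":2.2,"tz":10,"az":-0.25},
  {"tx":-0.95,"ty":2.2,"tz":10,"az":-0.25},
  {"tx":-0.95,"ty":2.2,"tz":10,"az":-0.25},
])

```text
invalid input at $.commands[0]: expected keys tx, ty, tz, ax, ay, az
```

```bash
python3 - <<'E'
from h import *
go((.5716,-.0095,.092,104.2))
cap('wrist','w1.png')
E
```

```text
t 0.1 q6 90.0 ee [ 0.5499 -0.      0.2498] yaw [-179.95    0.     90.  ] open 0.0853 F [-0.9 -0.5  0.2]
t cm [-0.95  2.19 15.78] a [-0.001 -0.    -0.248]
```

View pics/w1.png

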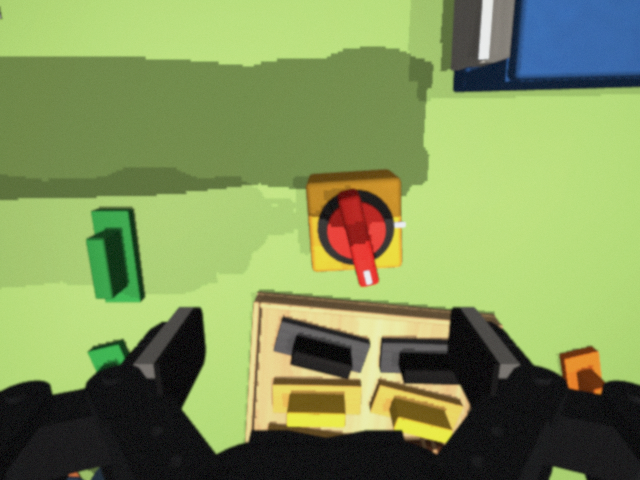

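All six keys are required in every row. The picture is unchanged, with the isolator at about (355,225).

play_rows([
  {"tx":-0.3,"ty":0.7,"tz":3,"ax":0,"ay":0,"az":-0.08},
  {"tx":-0.6,"ty":1.5,"tz":6,"ax":0,"ay":0,"az":-0.16},
  {"tx":-0.95,"ty":2.2,"tz":10,"ax":0,"ay":0,"az":-0.25},
  {"tx":-0.95,"ty":2.2,"tz":10,"ax":0,"ay":0,"az":-0.25},
  {"tx":-0.95,"ty":2.2,"tz":10,"ax":0,"ay":0,"az":-0.25},
  {"tx":-0.95,"ty":2.2,"tz":10,"ax":0,"ay":0,"az":-0.25},
])

```text
time: 0.8
ee_pos: [0.5726, -0.0094, 0.1527]
tcp_rot: [179.9, 0.0, 104.2]
wrist_force: [-0.2, -0.5, -0.1]
opening: 0.0852
```

```bash
python3 - <<'E'
from h import *
go((.5716,-.0095,.092,104.2))
cap('wrist','w2.png')
E
```

```text
t 0.8 q6 74.8 ee [ 0.5726 -0.0094  0.1527] yaw [1.7986e+02 4.0000e-02 1.0421e+02] open 0.0852 F [-0.2 -0.5 -0.1]
t cm [ 0.02 -0.11  6.07] a [0.003 0.001 0.   ]
```

View pics/w2.png

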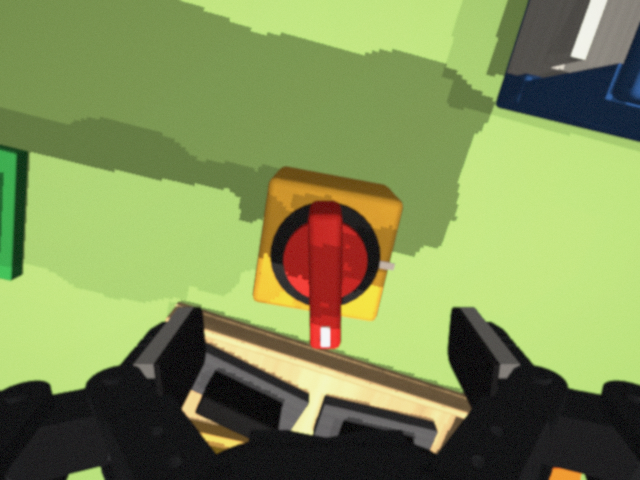

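The bar is vertical in the picture at x≈325, between the fingers. I'll go down and close.

play_rows([
  {"tx":0,"ty":-0.1,"tz":2,"ax":0,"ay":0,"az":0},
  {"tx":0,"ty":-0.1,"tz":4,"ax":0,"ay":0,"az":0},
  {"tx":0,"ty":-0.1,"tz":6,"ax":0,"ay":0,"az":0},
  {"tx":0,"ty":-0.1,"tz":6,"ax":0,"ay":0,"az":0},
  {"tx":0,"ty":-0.1,"tz":6,"ax":0,"ay":0,"az":0},
])

```text
time: 1.35
ee_pos: [0.5715, -0.0097, 0.092]
tcp_rot: [179.9, 0.0, 104.3]
wrist_force: [-0.1, 0.5, 0.7]
opening: 0.0851
```

play_rows([
  {"tx":0,"ty":0,"tz":0,"ax":0,"ay":0,"az":0},
  {"tx":0,"ty":0,"tz":0,"ax":0,"ay":0,"az":0},
  {"tx":0,"ty":0,"tz":0,"ax":0,"ay":0,"az":0},
  {"tx":0,"ty":0,"tz":0,"ax":0,"ay":0,"az":0},
  {"tx":0,"ty":0,"tz":0,"ax":0,"ay":0,"az":0},
  {"tx":0,"ty":0,"tz":0,"ax":0,"ay":0,"az":0},
  {"tx":0,"ty":0,"tz":0,"ax":0,"ay":0,"az":0},
  {"tx":0,"ty":0,"tz":0,"ax":0,"ay":0,"az":0},
], grip=0.8, newtons=50)

```text
time: 2.15
ee_pos: [0.572, -0.0097, 0.0915]
tcp_rot: [179.9, 0.0, 104.3]
wrist_force: [2.6, -0.0, 5.5]
opening: 0.0142
```

Gripped (14 mm ≈ the bar's 15 mm). Now I'll turn it 80° counterclockwise, so az is negative.

play_rows([
  {"tx":0,"ty":0,"tz":0,"ax":0,"ay":0,"az":-0.1},
  {"tx":0,"ty":0,"tz":0,"ax":0,"ay":0,"az":-0.2},
  {"tx":0,"ty":0,"tz":0,"ax":0,"ay":0,"az":-0.3},
  {"tx":0,"ty":0,"tz":0,"ax":0,"ay":0,"az":-0.4},
  {"tx":0,"ty":0,"tz":0,"ax":0,"ay":0,"az":-0.5},
  {"tx":0,"ty":0,"tz":0,"ax":0,"ay":0,"az":-0.6},
  {"tx":0,"ty":0,"tz":0,"ax":0,"ay":0,"az":-0.7},
  {"tx":0,"ty":0,"tz":0,"ax":0,"ay":0,"az":-0.8},
  {"tx":0,"ty":0,"tz":0,"ax":0,"ay":0,"az":-0.9},
  {"tx":0,"ty":0,"tz":0,"ax":0,"ay":0,"az":-1.0},
  {"tx":0,"ty":0,"tz":0,"ax":0,"ay":0,"az":-1.1},
  {"tx":0,"ty":0,"tz":0,"ax":0,"ay":0,"az":-1.2},
  {"tx":0,"ty":0,"tz":0,"ax":0,"ay":0,"az":-1.3},
  {"tx":0,"ty":0,"tz":0,"ax":0,"ay":0,"az":-1.36},
  {"tx":0,"ty":0,"tz":0,"ax":0,"ay":0,"az":-1.4},
  {"tx":0,"ty":0,"tz":0,"ax":0,"ay":0,"az":-1.4},
  {"tx":0,"ty":0,"tz":0,"ax":0,"ay":0,"az":-1.4},
])

```text
time: 3.85
ee_pos: [0.5715, -0.0104, 0.0915]
tcp_rot: [-179.9, 0.1, -175.5]
wrist_force: [-0.1, -2.2, 6.9]
opening: 0.0144
```

```bash
python3 - <<'E'
from h import *
o=bot.get_obs();print(o['torque'],o['opening'],o['q'])
go((.5716,-.0095,.092,184.2))
E
```

```text
[-0.66900044  0.14762859 -0.44654464] 0.014433062833958005 [-1.01080410e+00  7.68944994e+00 -4.53414271e+00  7.76782389e+01
 -6.77652888e-02 -5.48522719e+00]
t 3.9 q6 -5.5 ee [ 0.5715 -0.0104  0.0915] yaw [-1.7992e+02  9.0000e-02 -1.7553e+02] open 0.0144 F [-0.1 -2.2  6.9]
t cm [-0.02  0.09 -0.05] a [-0.001  0.002  0.005]
```

play_rows([
  {"tx":0,"ty":0,"tz":0,"ax":0,"ay":0,"az":0},
  {"tx":0,"ty":0,"tz":0,"ax":0,"ay":0,"az":0},
  {"tx":0,"ty":0,"tz":0,"ax":0,"ay":0,"az":0},
  {"tx":0,"ty":0,"tz":0,"ax":0,"ay":0,"az":0},
  {"tx":0,"ty":0,"tz":0,"ax":0,"ay":0,"az":0},
  {"tx":0,"ty":0,"tz":-3,"ax":0,"ay":0,"az":0},
  {"tx":0,"ty":0,"tz":-7,"ax":0,"ay":0,"az":0.1},
  {"tx":0,"ty":0,"tz":-11,"ax":0,"ay":0,"az":0.25},
  {"tx":1,"ty":2,"tz":-15,"ax":0,"ay":0,"az":0.4},
  {"tx":2,"ty":5,"tz":-18,"ax":0,"ay":0,"az":0.55},
  {"tx":3,"ty":8,"tz":-18,"ax":0,"ay":0,"az":0.7},
  {"tx":4,"ty":-11,"tz":-18,"ax":0,"ay":0,"az":0.85},
], grip=8.5)

```text
time: 5.05
ee_pos: [0.5357, 0.0271, 0.2717]
tcp_rot: [179.8, 0.0, 136.3]
wrist_force: [1.4, -1.4, -0.8]
opening: 0.0852
```

```bash
python3 - <<'E'
from h import *
go((.54,.14,.28,90))
c,o=cap('wrist','w3.png');cap('side','s3.png');cap('scene','sc3.png')
E
```

```text
t 5.0 q6 46.5 ee [0.5357 0.0271 0.2717] yaw [179.8    0.   136.34] open 0.0852 F [ 1.4 -1.4 -0.8]
t cm [ 7.48  8.47 -0.8 ] a [ 0.003 -0.001  0.809]
```

View pics/w3.png

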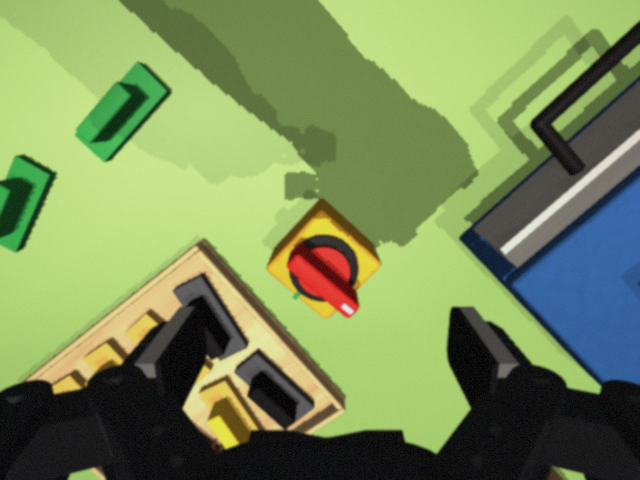

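View pics/s3.png

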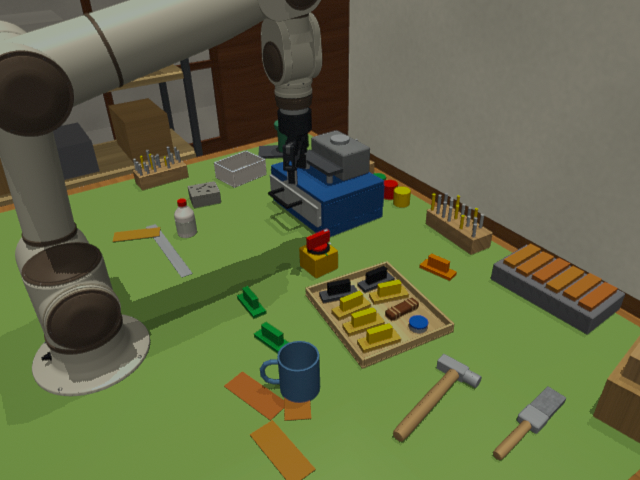

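```bash
python3 - <<'E'
from h import *
c=load('wrist');P=cloud(c);h=cv2.cvtColor(c['pixels'],cv2.COLOR_RGB2HSV);ok=c['depth']>0
red=ok&((h[...,0]<5)|(h[...,0]>175))&(h[...,1]>150)&(h[...,2]>60)&(abs(P[...,2]-.105)<.006)
print(cv2.minAreaRect((P[red][:,:2]*1000).astype(np.float32)))
E
```

```text
((570.474609375, -10.250741004943848), (64.10176086425781, 15.50267219543457), 3.7822749614715576)
```

play_rows([
  {"tx":1,"ty":1,"tz":0,"ax":0,"ay":0,"az":0.1},
  {"tx":2,"ty":2,"tz":0,"ax":0,"ay":0,"az":0.2},
  {"tx":3,"ty":3.5,"tz":0,"ax":0,"ay":0,"az":0.32},
  {"tx":4.5,"ty":5,"tz":0,"ax":0,"ay":0,"az":0.45},
  {"tx":6,"ty":6.5,"tz":-0.5,"ax":0,"ay":0,"az":0.58},
  {"tx":7.5,"ty":8,"tz":-0.8,"ax":0,"ay":0,"az":0.7},
  {"tx":7.5,"ty":8.5,"tz":-0.8,"ax":0,"ay":0,"az":0.81},
  {"tx":7.5,"ty":8.5,"tz":-0.8,"ax":0,"ay":0,"az":0.81},
  {"tx":7.5,"ty":8.5,"tz":-0.8,"ax":0,"ay":0,"az":0.81},
])

```text
time: 6.1
ee_pos: [0.5415, 0.1306, 0.278]
tcp_rot: [-180.0, 0.0, 89.6]
wrist_force: [0.4, -0.2, 0.2]
opening: 0.085
```

```bash
python3 - <<'E'
from h import *
go((.54,.14,.28,90))
c,o=cap('wrist','w4.png')
c=load('wrist');P=cloud(c);h=cv2.cvtColor(c['pixels'],cv2.COLOR_RGB2HSV);ok=c['depth']>0
m=ok&(h[...,2]<70)&(abs(P[...,2]-.085)<.012)&(P[...,1]>.1)
m[330:]=0
p=P[m]
print(len(p),p.min(0),p.max(0),cv2.minAreaRect((p[:,:2]*1000).astype(np.float32)))
t=p[p[:,2]>.0875]
print(t.mean(0),cv2.minAreaRect((t[:,:2]*1000).astype(np.float32)))
E
```

```text
t 6.1 q6 103.9 ee [0.5415 0.1306 0.278 ] yaw [-1.7996e+02  1.0000e-02  8.9630e+01] open 0.085 F [ 0.4 -0.2  0.2]
t cm [ 0.94 -0.16 -0.2 ] a [-0.001  0.    -0.006]
3420 [0.58500763 0.10021464 0.07310328] [0.67005492 0.28039056 0.09690902] ((620.3889770507812, 189.4896240234375), (66.81621551513672, 188.5631561279297), 10.643310546875)
[0.6014268  0.21568424 0.09050557] ((618.9393310546875, 189.0362091064453), (63.90121078491211, 187.36717224121094), 9.485167503356934)
```

View pics/w4.png

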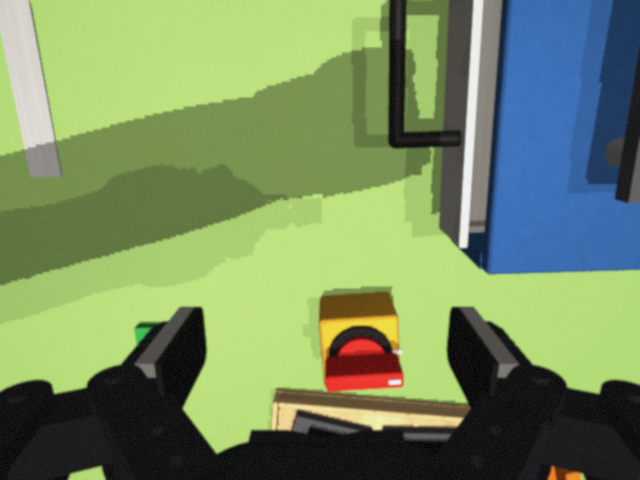

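```bash
python3 - <<'E'
from h import *
c=load('wrist')
for v in (5,40,80,120): 
    r=c['depth'][v];P=cloud(c)[v]
    m=(abs(P[:,2]-.088)<.007)&(c['pixels'][v].sum(1)<150)&(np.arange(640)>370)&(np.arange(640)<425)
    print(v,np.where(m)[0][[0,-1]],P[m].mean(0),P[m].min(0),P[m].max(0))
for u,v in [(465,20),(462,230),(500,10),(488,260)]: print(u,v,px(c,u,v))
E
```

```text
5 [390 405] [0.58979493 0.27495762 0.09031115] [0.58529017 0.27443021 0.0870012 ] [0.59493966 0.27577258 0.09254756]
40 [390 404] [0.59046455 0.25333245 0.09031257] [0.58614205 0.2531129  0.08671284] [0.59525899 0.25396496 0.09157394]
80 [389 404] [0.59117141 0.22742892 0.09045783] [0.58617298 0.22723894 0.0872618 ] [0.59657883 0.2277265  0.0925873 ]
120 [389 403] [0.59200703 0.20019853 0.09003277] [0.58732422 0.2001652  0.08724603] [0.59721588 0.20022065 0.09210731]
465 20 [0.637735   0.26644659 0.08575748]
462 230 [0.64385171 0.11964568 0.09978884]
500 10 [0.67659621 0.28163666 0.04522695]
488 260 [0.65600867 0.10399533 0.12425112]
```

```bash
python3 - <<'E'
from h import *
go((.5907,.2425,.16,91.7),(.5907,.2425,.085,91.7))
E
```

```text
t 6.2 q6 104.0 ee [0.5415 0.1304 0.2781] yaw [-1.7997e+02  1.0000e-02  8.9590e+01] open 0.0849 F [ 0.5  0.4 -0.2]
t cm [11.25  4.84 11.8 ] a [-0.     0.    -0.037]
t cm [11.25  4.85 19.3 ] a [-0.     0.    -0.037]
```

play_rows([
  {"tx":2,"ty":1,"tz":2,"ax":0,"ay":0,"az":0},
  {"tx":5,"ty":2,"tz":5,"ax":0,"ay":0,"az":0},
  {"tx":8,"ty":3.5,"tz":8,"ax":0,"ay":0,"az":-0.02},
  {"tx":11.2,"ty":4.9,"tz":11.5,"ax":0,"ay":0,"az":-0.036},
  {"tx":11.2,"ty":4.9,"tz":11.5,"ax":0,"ay":0,"az":-0.036},
  {"tx":11.2,"ty":4.9,"tz":11.5,"ax":0,"ay":0,"az":-0.036},
  {"tx":11.2,"ty":4.9,"tz":11.5,"ax":0,"ay":0,"az":-0.036},
], grip=4)

```text
time: 6.85
ee_pos: [0.5919, 0.2415, 0.1648]
tcp_rot: [179.9, -0.0, 91.5]
wrist_force: [0.0, -0.5, 1.2]
opening: 0.0397
```

```bash
python3 - <<'E'
from h import *
go((.5907,.2425,.085,91.7))
c,o=cap('wrist','w5.png')
E
```

```text
t 6.8 q6 110.7 ee [0.5919 0.2415 0.1648] yaw [ 1.7991e+02 -2.0000e-02  9.1490e+01] open 0.0397 F [ 0.  -0.5  1.2]
t cm [ 0.1  -0.13  7.98] a [ 0.002 -0.    -0.004]
```

View pics/w5.png

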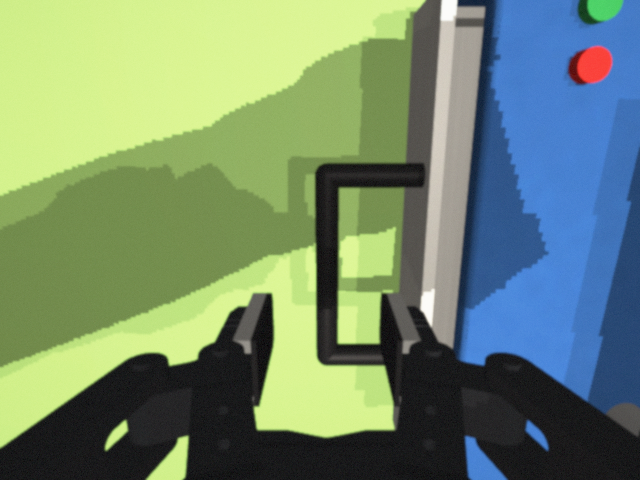

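```bash
python3 - <<'E'
from h import *
c=load('wrist')
for u,v in [(327,166),(327,260),(325,360)]: print(px(c,u,v,.09))
E
```

```text
[0.59060829 0.29060384 0.09      ]
[0.59188657 0.24308286 0.09      ]
[0.59235031 0.18493754 0.09      ]
```

play_rows([
  {"tx":0,"ty":0,"tz":2,"ax":0,"ay":0,"az":0},
  {"tx":0,"ty":0,"tz":4,"ax":0,"ay":0,"az":0},
  {"tx":0,"ty":0,"tz":6,"ax":0,"ay":0,"az":0},
  {"tx":0,"ty":0,"tz":7.7,"ax":0,"ay":0,"az":0},
  {"tx":0,"ty":0,"tz":7.7,"ax":0,"ay":0,"az":0},
  {"tx":0,"ty":0,"tz":7.7,"ax":0,"ay":0,"az":0},
])

```text
time: 7.5
ee_pos: [0.5921, 0.2419, 0.088]
tcp_rot: [179.9, -0.0, 91.5]
wrist_force: [0.6, 0.3, 0.2]
opening: 0.0398
```

play_rows([
  {"tx":0,"ty":0,"tz":0,"ax":0,"ay":0,"az":0},
  {"tx":0,"ty":0,"tz":0,"ax":0,"ay":0,"az":0},
  {"tx":0,"ty":0,"tz":0,"ax":0,"ay":0,"az":0},
  {"tx":0,"ty":0,"tz":0,"ax":0,"ay":0,"az":0},
  {"tx":0,"ty":0,"tz":0,"ax":0,"ay":0,"az":0},
  {"tx":0,"ty":0,"tz":0,"ax":0,"ay":0,"az":0},
], grip=0.5, newtons=60)

```text
time: 8.1
ee_pos: [0.5923, 0.2425, 0.0881]
tcp_rot: [179.9, -0.0, 91.5]
wrist_force: [-1.1, -1.7, 4.9]
opening: 0.01
```

```bash
python3 - <<'E'
from h import *
go((.4495,.2385,.085,91.7))
E
```

```text
t 8.1 q6 110.8 ee [0.5923 0.2425 0.0881] yaw [ 1.7987e+02 -3.0000e-02  9.1490e+01] open 0.01 F [-1.1 -1.7  4.9]
t cm [ -0.03 -14.29   0.27] a [ 0.002 -0.001 -0.004]
```

play_rows([
  {"tx":0,"ty":-1,"tz":0,"ax":0,"ay":0,"az":0},
  {"tx":0,"ty":-2,"tz":0,"ax":0,"ay":0,"az":0},
  {"tx":0,"ty":-3,"tz":0,"ax":0,"ay":0,"az":0},
  {"tx":0,"ty":-4,"tz":0,"ax":0,"ay":0,"az":0},
  {"tx":0,"ty":-5,"tz":0,"ax":0,"ay":0,"az":0},
  {"tx":0,"ty":-6,"tz":0,"ax":0,"ay":0,"az":0},
  {"tx":0,"ty":-7,"tz":0,"ax":0,"ay":0,"az":0},
  {"tx":0,"ty":-8,"tz":0,"ax":0,"ay":0,"az":0},
  {"tx":0,"ty":-9,"tz":0,"ax":0,"ay":0,"az":0},
  {"tx":0,"ty":-10,"tz":0,"ax":0,"ay":0,"az":0},
  {"tx":0,"ty":-11,"tz":0,"ax":0,"ay":0,"az":0},
  {"tx":0,"ty":-12,"tz":0,"ax":0,"ay":0,"az":0},
  {"tx":0,"ty":-13,"tz":0,"ax":0,"ay":0,"az":0},
  {"tx":0,"ty":-13.5,"tz":0,"ax":0,"ay":0,"az":0},
  {"tx":0,"ty":-13.8,"tz":0,"ax":0,"ay":0,"az":0},
  {"tx":0,"ty":-13.8,"tz":0,"ax":0,"ay":0,"az":0},
])

```text
time: 9.7
ee_pos: [0.454, 0.2388, 0.088]
tcp_rot: [179.9, -0.0, 91.5]
wrist_force: [-1.4, -3.8, 9.0]
opening: 0.0098
```

play_rows([
  {"tx":0,"ty":-0.15,"tz":0,"ax":0,"ay":0,"az":0},
  {"tx":0,"ty":-0.3,"tz":0,"ax":0,"ay":0,"az":0},
  {"tx":0,"ty":-0.4,"tz":0,"ax":0,"ay":0,"az":0},
  {"tx":0,"ty":-0.4,"tz":0,"ax":0,"ay":0,"az":0},
])

```text
time: 10.1
ee_pos: [0.4505, 0.2387, 0.088]
tcp_rot: [179.8, -0.0, 91.5]
wrist_force: [1.7, -3.1, 8.3]
opening: 0.0097
```

play_rows([
  {"tx":0,"ty":-0.15,"tz":0,"ax":0,"ay":0,"az":0},
  {"tx":0,"ty":-0.3,"tz":0,"ax":0,"ay":0,"az":0},
  {"tx":0,"ty":-0.3,"tz":0,"ax":0,"ay":0,"az":0},
  {"tx":0,"ty":-0.3,"tz":0,"ax":0,"ay":0,"az":0},
])

```text
time: 10.5
ee_pos: [0.4491, 0.2387, 0.088]
tcp_rot: [179.6, -0.0, 91.4]
wrist_force: [10.0, -2.9, 2.8]
opening: 0.0096
```

play_rows([
  {"tx":0,"ty":-0.15,"tz":0,"ax":0,"ay":0,"az":0},
  {"tx":0,"ty":-0.3,"tz":0,"ax":0,"ay":0,"az":0},
  {"tx":0,"ty":-0.3,"tz":0,"ax":0,"ay":0,"az":0},
  {"tx":0,"ty":-0.3,"tz":0,"ax":0,"ay":0,"az":0},
])

```text
time: 10.9
ee_pos: [0.4489, 0.2387, 0.0881]
tcp_rot: [179.3, -0.0, 91.4]
wrist_force: [29.1, -3.1, -7.0]
opening: 0.0098
```

play_rows([
  {"tx":0,"ty":0.3,"tz":0,"ax":0,"ay":0,"az":0},
  {"tx":0,"ty":0.4,"tz":0,"ax":0,"ay":0,"az":0},
  {"tx":0,"ty":0.4,"tz":0,"ax":0,"ay":0,"az":0},
])

```text
time: 11.2
ee_pos: [0.4492, 0.2386, 0.088]
tcp_rot: [179.8, -0.0, 91.5]
wrist_force: [4.9, -2.3, 6.4]
opening: 0.0097
```

play_rows([
  {"tx":0,"ty":0,"tz":0,"ax":0,"ay":0,"az":0},
  {"tx":0,"ty":0,"tz":0,"ax":0,"ay":0,"az":0},
  {"tx":0,"ty":0,"tz":0,"ax":0,"ay":0,"az":0},
  {"tx":0,"ty":0,"tz":0,"ax":0,"ay":0,"az":0},
  {"tx":0,"ty":0,"tz":-3,"ax":0,"ay":0,"az":0},
  {"tx":0,"ty":0,"tz":-7,"ax":0,"ay":0,"az":0},
  {"tx":0,"ty":0,"tz":-11,"ax":0,"ay":0,"az":0},
  {"tx":-3,"ty":1,"tz":-15,"ax":0,"ay":0,"az":0},
  {"tx":-7,"ty":3,"tz":-19,"ax":0,"ay":0,"az":0},
  {"tx":-11,"ty":4,"tz":-21,"ax":0,"ay":0,"az":0},
  {"tx":-15,"ty":5,"tz":-21,"ax":0,"ay":0,"az":0},
  {"tx":-19,"ty":6,"tz":-21,"ax":0,"ay":0,"az":0},
  {"tx":-23,"ty":8,"tz":-21,"ax":0,"ay":0,"az":0},
  {"tx":-27,"ty":10,"tz":-21,"ax":0,"ay":0,"az":0},
  {"tx":-31,"ty":12,"tz":-21,"ax":0,"ay":0,"az":0},
  {"tx":-35,"ty":13,"tz":-21,"ax":0,"ay":0,"az":0},
  {"tx":-39,"ty":13,"tz":-21,"ax":0,"ay":0,"az":0},
  {"tx":-43,"ty":13,"tz":-21,"ax":0,"ay":0,"az":0},
  {"tx":-44,"ty":13,"tz":-21,"ax":0,"ay":0,"az":0},
  {"tx":-44,"ty":13,"tz":-21,"ax":0,"ay":0,"az":0},
], grip=4)

```text
time: 13.2
ee_pos: [0.5889, -0.1992, 0.2956]
tcp_rot: [-179.9, -0.0, 91.4]
wrist_force: [0.0, -0.0, 1.1]
opening: 0.0401
```

```bash
cat >> h.py <<'E'
def dies(c,zt=.048,ylim=(-.5,.4),verbose=True):
    P=cloud(c);h=cv2.cvtColor(c['pixels'],cv2.COLOR_RGB2HSV);ok=c['depth']>0
    m=ok&(h[...,0]>22)&(h[...,0]<35)&(h[...,1]>150)&(abs(P[...,2]-zt)<.005)&(P[...,1]>ylim[0])&(P[...,1]<ylim[1])
    k,l,s,ce=cv2.connectedComponentsWithStats((m*255).astype(np.uint8))
    for i in range(1,k):
        if s[i,4]>60:
            p=P[l==i]; r=cv2.minAreaRect((p[:,:2]*1000).astype(np.float32))
            a=r[2] if r[1][0]>r[1][1] else r[2]+90
            a=(a+90)%180-90
            print('die n',s[i,4],'px',ce[i].round(),'ctr',np.round(r[0],1),'size',np.round(r[1],1),'ang',round(a,1),'z',p[:,2].mean().round(4))
E
python3 - <<'E'
from h import *
go((.58,-.2,.3,90))
cap('wrist','w6.png');c=load('wrist');dies(c);cap('side','s6.png')
E
```

```text
t 13.2 q6 70.0 ee [ 0.5889 -0.1992  0.2956] yaw [-1.7994e+02 -3.0000e-02  9.1350e+01] open 0.0401 F [ 0.  -0.   1.1]
t cm [-0.06 -0.9  -0.44] a [-0.001 -0.     0.024]
die n 1003 px [272. 201.] ctr [ 539.3 -202.3] size [16.3 55.5] ang -1.2 z 0.0482
die n 1005 px [383. 216.] ctr [ 641.1 -213.9] size [16.7 56. ] ang -16.9 z 0.0481
die n 908 px [263. 263.] ctr [ 529.2 -262.5] size [15.6 56. ] ang -8.8 z 0.0481
die n 218 px [281. 323.] ctr [ 545.6 -326.3] size [15.5 15.8] ang -8.2 z 0.048
```

View pics/w6.png

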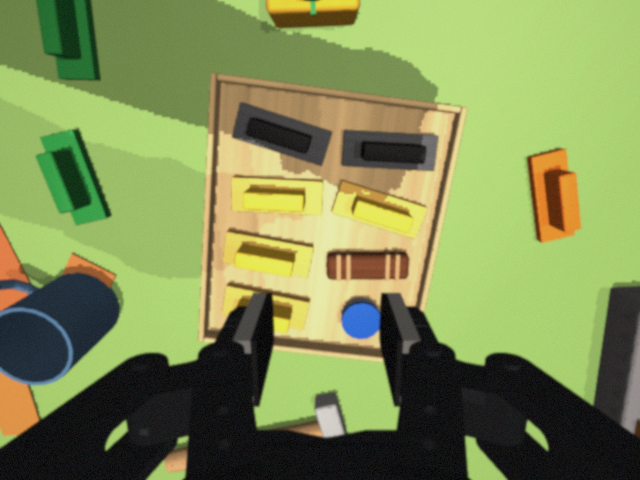

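View pics/s6.png

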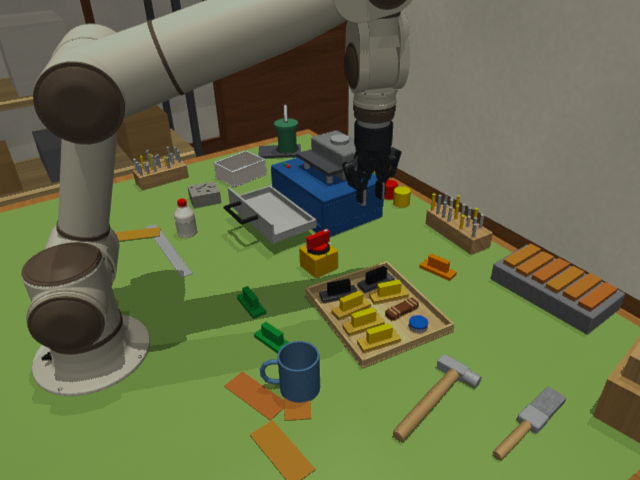

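```bash
python3 - <<'E'
from h import *
go((.5395,-.202,.12,178.8),(.5395,-.202,.04,178.8))
E
```

```text
t 13.3 q6 70.0 ee [ 0.5891 -0.1971  0.2962] yaw [-1.7999e+02 -3.0000e-02  9.1500e+01] open 0.04 F [0.5 0.2 0.7]
t cm [-0.37 -4.97 17.62] a [ 0.000e+00 -1.000e-03 -1.524e+00]
t cm [-0.38 -4.97 25.62] a [ 0.000e+00 -1.000e-03 -1.524e+00]
```

play_rows([
  {"tx":0,"ty":-0.5,"tz":1,"ax":0,"ay":0,"az":-0.14},
  {"tx":0,"ty":-1,"tz":2,"ax":0,"ay":0,"az":-0.28},
  {"tx":0,"ty":-1.5,"tz":4,"ax":0,"ay":0,"az":-0.42},
  {"tx":-0.1,"ty":-2,"tz":6,"ax":0,"ay":0,"az":-0.56},
  {"tx":-0.1,"ty":-2.5,"tz":8,"ax":0,"ay":0,"az":-0.7},
  {"tx":-0.2,"ty":-3,"tz":10,"ax":0,"ay":0,"az":-0.84},
  {"tx":-0.2,"ty":-3.5,"tz":12,"ax":0,"ay":0,"az":-0.98},
  {"tx":-0.3,"ty":-4,"tz":14,"ax":0,"ay":0,"az":-1.12},
  {"tx":-0.3,"ty":-4.5,"tz":16,"ax":0,"ay":0,"az":-1.26},
  {"tx":-0.4,"ty":-5,"tz":17.6,"ax":0,"ay":0,"az":-1.4},
  {"tx":-0.4,"ty":-5,"tz":17.6,"ax":0,"ay":0,"az":-1.524},
  {"tx":-0.4,"ty":-5,"tz":17.6,"ax":0,"ay":0,"az":-1.524},
  {"tx":-0.4,"ty":-5,"tz":17.6,"ax":0,"ay":0,"az":-1.524},
])

```text
time: 14.6
ee_pos: [0.5396, -0.2021, 0.121]
tcp_rot: [-180.0, 0.1, 178.7]
wrist_force: [0.7, -0.2, 0.3]
opening: 0.0401
```

```bash
python3 - <<'E'
from h import *
go((.5395,-.202,.04,178.8))
cap('wrist','w7.png');c=load('wrist');dies(c)
E
```

```text
t 14.6 q6 -19.2 ee [ 0.5396 -0.2021  0.121 ] yaw [-1.7999e+02  6.0000e-02  1.7869e+02] open 0.0401 F [ 0.7 -0.2  0.3]
t cm [0.02 0.01 8.1 ] a [-0.     0.001 -0.002]
die n 3125 px [ 84. 241.] ctr [ 525.3 -323.5] size [16.2 55.9] ang -10.6 z 0.0483
die n 3165 px [204. 245.] ctr [ 528.6 -263.5] size [15.9 56. ] ang -8.8 z 0.0483
die n 291 px [318. 220.] ctr [ 516.6 -205. ] size [ 9.  10.9] ang -0.9 z 0.0482
die n 1512 px [326. 279.] ctr [ 546.8 -202.9] size [12.8 37.5] ang -0.9 z 0.0484
die n 1271 px [315. 411.] ctr [ 628.6 -210.5] size [16.2 31.5] ang -15.8 z 0.0481
```

View pics/w7.png

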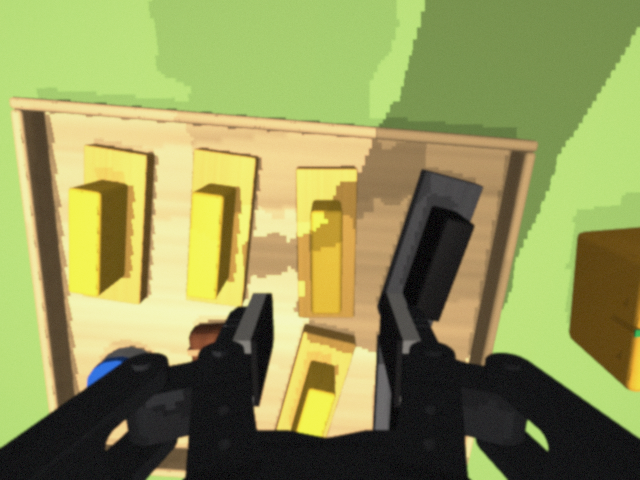

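```bash
python3 - <<'E'
from h import *
c=load('wrist')
for u,v in [(405,308),(435,318),(455,205)]: print(px(c,u,v,.048))
print(px(c,405,308))
E
```

```text
[ 0.56422246 -0.16167257  0.048     ]
[ 0.57036455 -0.14566478  0.048     ]
[ 0.50982982 -0.13904771  0.048     ]
[ 0.5288007  -0.17607991  0.12063999]
```

play_rows([
  {"tx":0,"ty":0,"tz":2,"ax":0,"ay":0,"az":0},
  {"tx":0,"ty":0,"tz":4,"ax":0,"ay":0,"az":0},
  {"tx":0,"ty":0,"tz":6,"ax":0,"ay":0,"az":0},
  {"tx":0,"ty":0,"tz":7.2,"ax":0,"ay":0,"az":0},
  {"tx":0,"ty":0,"tz":8.1,"ax":0,"ay":0,"az":0},
  {"tx":0,"ty":0,"tz":8.1,"ax":0,"ay":0,"az":0},
  {"tx":0,"ty":0,"tz":8.1,"ax":0,"ay":0,"az":0},
])

```text
time: 15.35
ee_pos: [0.5396, -0.2032, 0.04]
tcp_rot: [-180.0, 0.0, 178.8]
wrist_force: [-0.1, -0.3, 0.7]
opening: 0.04
```

play_rows([
  {"tx":0,"ty":0,"tz":0,"ax":0,"ay":0,"az":0},
  {"tx":0,"ty":0,"tz":0,"ax":0,"ay":0,"az":0},
  {"tx":0,"ty":0,"tz":0,"ax":0,"ay":0,"az":0},
  {"tx":0,"ty":0,"tz":0,"ax":0,"ay":0,"az":0},
  {"tx":0,"ty":0,"tz":0,"ax":0,"ay":0,"az":0},
  {"tx":0,"ty":0,"tz":0,"ax":0,"ay":0,"az":0},
], grip=0.8, newtons=70)

```text
time: 15.95
ee_pos: [0.5398, -0.2034, 0.0404]
tcp_rot: [-180.0, 0.1, 178.8]
wrist_force: [-1.3, -0.6, 5.8]
opening: 0.0149
```

```bash
python3 - <<'E'
from h import *
go((.5395,-.202,.18,178.8),(.5647,.317,.18,181.7),(.5647,.317,.08,181.7))
E
```

```text
t 15.9 q6 -19.4 ee [ 0.5398 -0.2034  0.0404] yaw [-1.7997e+02  1.0000e-01  1.7880e+02] open 0.0149 F [-1.3 -0.6  5.8]
t cm [ 1.000e-02  1.300e-01 -1.396e+01] a [-0.001  0.002  0.   ]
t cm [ -1.43  52.07 -13.99] a [-0.001  0.002 -0.051]
t cm [-1.41 52.08 -3.99] a [-0.001  0.002 -0.051]
```

play_rows([
  {"tx":0,"ty":0,"tz":-3,"ax":0,"ay":0,"az":0},
  {"tx":0,"ty":0,"tz":-6,"ax":0,"ay":0,"az":0},
  {"tx":0,"ty":0,"tz":-9,"ax":0,"ay":0,"az":0},
  {"tx":0,"ty":1,"tz":-12,"ax":0,"ay":0,"az":0},
  {"tx":0,"ty":4,"tz":-14.5,"ax":0,"ay":0,"az":0},
  {"tx":-0.1,"ty":8,"tz":-15,"ax":0,"ay":0,"az":0},
  {"tx":-0.2,"ty":12,"tz":-15,"ax":0,"ay":0,"az":0},
  {"tx":-0.4,"ty":16,"tz":-15,"ax":0,"ay":0,"az":0},
  {"tx":-0.6,"ty":20,"tz":-15,"ax":0,"ay":0,"az":0},
  {"tx":-0.8,"ty":24,"tz":-15,"ax":0,"ay":0,"az":0},
  {"tx":-1,"ty":28,"tz":-15,"ax":0,"ay":0,"az":0},
  {"tx":-1.1,"ty":32,"tz":-15,"ax":0,"ay":0,"az":0},
  {"tx":-1.2,"ty":36,"tz":-15,"ax":0,"ay":0,"az":-0.02},
  {"tx":-1.3,"ty":40,"tz":-15,"ax":0,"ay":0,"az":-0.03},
  {"tx":-1.4,"ty":44,"tz":-15,"ax":0,"ay":0,"az":-0.04},
  {"tx":-1.4,"ty":48,"tz":-15,"ax":0,"ay":0,"az":-0.05},
  {"tx":-1.4,"ty":51,"tz":-14,"ax":0,"ay":0,"az":-0.05},
  {"tx":-1.4,"ty":52,"tz":-13,"ax":0,"ay":0,"az":-0.05},
  {"tx":-1.4,"ty":52,"tz":-13,"ax":0,"ay":0,"az":-0.05},
  {"tx":-1.4,"ty":52,"tz":-13,"ax":0,"ay":0,"az":-0.05},
])

```text
time: 17.95
ee_pos: [0.5638, 0.3154, 0.1688]
tcp_rot: [-179.9, -0.1, -178.3]
wrist_force: [0.4, -0.7, -3.2]
opening: 0.0145
```

```bash
python3 - <<'E'
from h import *
go((.5647,.317,.08,181.7))
cap('wrist','w8.png');cap('side','s8.png')
E
```

```text
t 17.9 q6 27.6 ee [0.5638 0.3154 0.1688] yaw [-1.7993e+02 -7.0000e-02 -1.7835e+02] open 0.0145 F [ 0.4 -0.7 -3.2]
t cm [-0.1   0.16  8.88] a [-0.001 -0.001 -0.001]
```

View pics/w8.png

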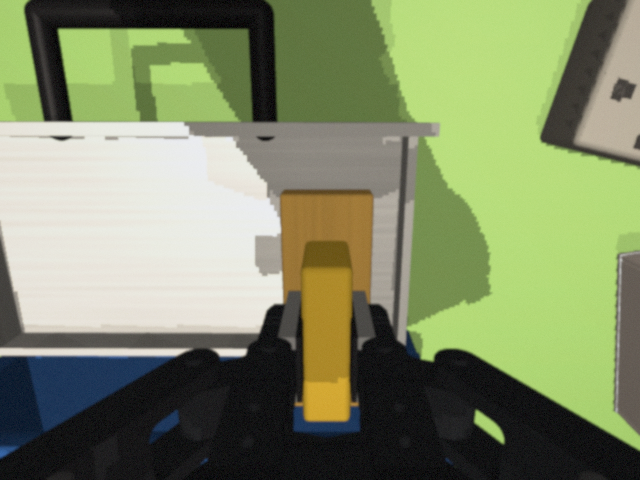

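View pics/s8.png

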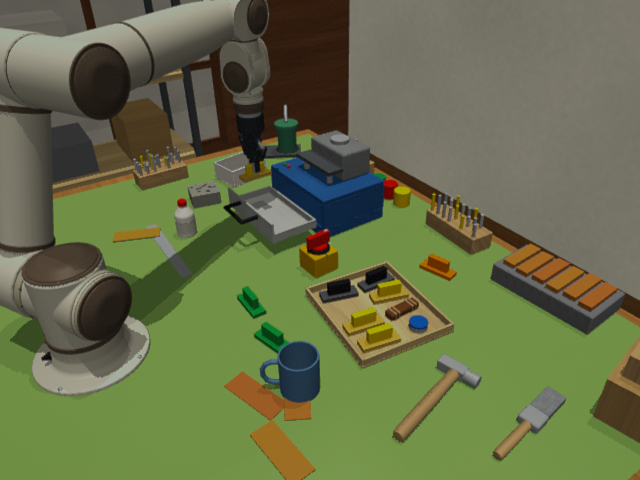

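```bash
python3 - <<'E'
from h import *
c=load('wrist')
print('right wall top',px(c,409,160,.065),px(c,409,160),px(c,404,330,.065))
print('left wall top/inner',px(c,3,300),px(c,20,325,.065))
print('front panel top',px(c,100,128,.1),px(c,400,130,.1),px(c,300,128))
print('rear wall top',px(c,30,345),px(c,240,345,.065), 'floor',px(c,150,250))
E
```

```text
right wall top [0.51237746 0.35872919 0.065     ] [0.51228268 0.35851062 0.06609439] [0.61545324 0.36442138 0.065     ]
left wall top/inner [0.60764444 0.1124819  0.05451812] [0.6190687  0.12859514 0.065     ]
front panel top [0.49918496 0.21069944 0.1       ] [0.49608706 0.34652541 0.1       ] [0.49651216 0.30130182 0.10121418]
rear wall top [0.63421259 0.13051817 0.06265142] [0.62886259 0.26320855 0.065     ] floor [0.5749773  0.20379803 0.04475853]
```

play_rows([
  {"tx":-0.1,"ty":0.1,"tz":2.5,"ax":0,"ay":0,"az":0},
  {"tx":-0.1,"ty":0.1,"tz":5,"ax":0,"ay":0,"az":0},
  {"tx":-0.1,"ty":0.1,"tz":7,"ax":0,"ay":0,"az":0},
  {"tx":-0.1,"ty":0.1,"tz":8,"ax":0,"ay":0,"az":0},
  {"tx":-0.1,"ty":0.1,"tz":8.5,"ax":0,"ay":0,"az":0},
  {"tx":-0.1,"ty":0.1,"tz":8.8,"ax":0,"ay":0,"az":0},
  {"tx":-0.1,"ty":0.1,"tz":8.8,"ax":0,"ay":0,"az":0},
  {"tx":-0.1,"ty":0.1,"tz":8.8,"ax":0,"ay":0,"az":0},
])

```text
time: 18.85
ee_pos: [0.5654, 0.3176, 0.0823]
tcp_rot: [180.0, 0.1, -178.3]
wrist_force: [-0.3, 0.4, -2.8]
opening: 0.0151
```

play_rows([
  {"tx":0,"ty":0,"tz":0.1,"ax":0,"ay":0,"az":0},
  {"tx":0,"ty":0,"tz":0.2,"ax":0,"ay":0,"az":0},
  {"tx":0,"ty":0,"tz":0.25,"ax":0,"ay":0,"az":0},
  {"tx":0,"ty":0,"tz":0.25,"ax":0,"ay":0,"az":0},
])

```text
time: 19.25
ee_pos: [0.5651, 0.3176, 0.0794]
tcp_rot: [180.0, 0.0, -178.3]
wrist_force: [-1.8, 0.2, 2.5]
opening: 0.0148
```

play_rows([
  {"tx":0,"ty":0,"tz":0,"ax":0,"ay":0,"az":0},
  {"tx":0,"ty":0,"tz":0,"ax":0,"ay":0,"az":0},
  {"tx":0,"ty":0,"tz":0,"ax":0,"ay":0,"az":0},
  {"tx":0,"ty":0,"tz":0,"ax":0,"ay":0,"az":0},
  {"tx":0,"ty":0,"tz":-3,"ax":0,"ay":0,"az":0},
  {"tx":0,"ty":0,"tz":-6,"ax":0,"ay":0,"az":0},
  {"tx":0,"ty":-1,"tz":-9,"ax":0,"ay":0,"az":0},
  {"tx":0,"ty":-4,"tz":-11,"ax":0,"ay":0,"az":0},
  {"tx":0,"ty":-8,"tz":-11,"ax":0,"ay":0,"az":0},
  {"tx":0.5,"ty":-12,"tz":-11,"ax":0,"ay":0,"az":0},
  {"tx":1,"ty":-16,"tz":-11,"ax":0,"ay":0,"az":0},
  {"tx":1.5,"ty":-20.5,"tz":-11,"ax":0,"ay":0,"az":0},
  {"tx":2,"ty":-25,"tz":-11,"ax":0,"ay":0,"az":0},
  {"tx":2.5,"ty":-29.5,"tz":-11,"ax":0,"ay":0,"az":0},
  {"tx":3,"ty":-34,"tz":-11,"ax":0,"ay":0,"az":0.05},
  {"tx":3.5,"ty":-38.5,"tz":-11,"ax":0,"ay":0,"az":0.1},
  {"tx":4,"ty":-43,"tz":-11,"ax":0,"ay":0,"az":0.15},
  {"tx":4.5,"ty":-47.5,"tz":-11,"ax":0,"ay":0,"az":0.18},
  {"tx":5,"ty":-52,"tz":-11,"ax":0,"ay":0,"az":0.18},
  {"tx":5.4,"ty":-55,"tz":-10,"ax":0,"ay":0,"az":0.18},
], grip=3)

```text
time: 21.25
ee_pos: [0.527, -0.2368, 0.1799]
tcp_rot: [-179.9, 0.1, 171.3]
wrist_force: [0.4, 0.3, 0.1]
opening: 0.0302
```

```bash
python3 - <<'E'
from h import *
cap('wrist','w9.png');c=load('wrist');dies(c);cap('side','s9.png')
go((.5286,-.2635,.12,171.2),(.5286,-.2635,.04,171.2))
E
```

```text
die n 1663 px [287. 242.] ctr [ 528.4 -263.3] size [15.6 55.8] ang -9.8 z 0.0482
die n 1896 px [196. 249.] ctr [ 525.3 -323. ] size [15.6 56.2] ang -10.7 z 0.0482
die n 317 px [373. 400.] ctr [ 654.3 -218.7] size [15.1 27. ] ang -14.2 z 0.0478
t 21.4 q6 -15.4 ee [ 0.526  -0.2371  0.1773] yaw [-1.7999e+02 -1.0000e-01  1.7113e+02] open 0.0301 F [-1.2  0.3 -0.6]
t cm [-0.67 -2.56  5.73] a [-0.    -0.002 -0.001]
t cm [-0.68 -2.56 13.73] a [-0.    -0.002 -0.001]
```

View pics/w9.png

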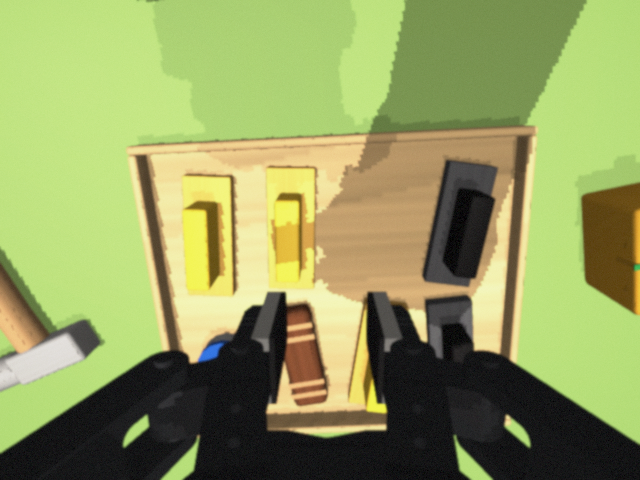

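View pics/s9.png

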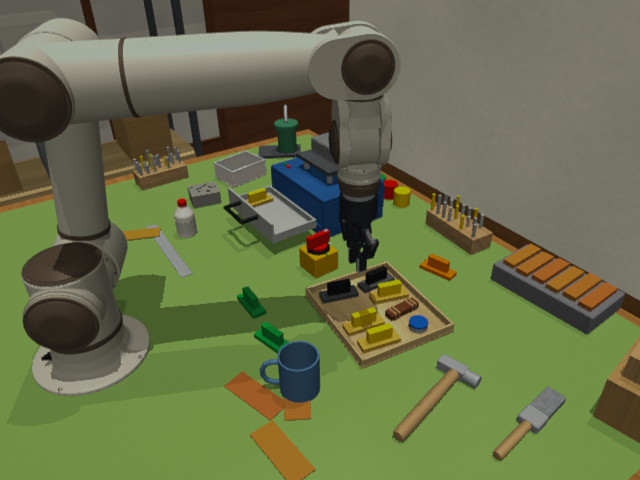

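play_rows([
  {"tx":-0.3,"ty":-1,"tz":2,"ax":0,"ay":0,"az":0},
  {"tx":-0.7,"ty":-2.2,"tz":5,"ax":0,"ay":0,"az":0},
  {"tx":-0.7,"ty":-2.6,"tz":8,"ax":0,"ay":0,"az":0},
  {"tx":-0.7,"ty":-2.6,"tz":10.5,"ax":0,"ay":0,"az":0},
  {"tx":-0.7,"ty":-2.6,"tz":12.5,"ax":0,"ay":0,"az":0},
  {"tx":-0.7,"ty":-2.6,"tz":13.7,"ax":0,"ay":0,"az":0},
  {"tx":-0.7,"ty":-2.6,"tz":13.7,"ax":0,"ay":0,"az":0},
  {"tx":-0.7,"ty":-2.6,"tz":13.7,"ax":0,"ay":0,"az":0},
], grip=4)

```text
time: 22.15
ee_pos: [0.5305, -0.2605, 0.0427]
tcp_rot: [-180.0, 0.0, 171.4]
wrist_force: [-0.1, 0.2, 1.0]
opening: 0.04
```

play_rows([
  {"tx":0,"ty":0,"tz":0,"ax":0,"ay":0,"az":0},
  {"tx":0,"ty":0,"tz":0,"ax":0,"ay":0,"az":0},
  {"tx":0,"ty":0,"tz":0,"ax":0,"ay":0,"az":0},
  {"tx":0,"ty":0,"tz":0,"ax":0,"ay":0,"az":0},
  {"tx":0,"ty":0,"tz":0,"ax":0,"ay":0,"az":0},
  {"tx":0,"ty":0,"tz":0,"ax":0,"ay":0,"az":0},
], grip=0.8)

```text
time: 22.75
ee_pos: [0.5309, -0.261, 0.0434]
tcp_rot: [-180.0, 0.1, 171.4]
wrist_force: [0.4, -0.4, 6.1]
opening: 0.0148
```

```bash
python3 - <<'E'
from h import *
go((.5662,.264,.18,181.7),(.5662,.264,.08,181.7))
E
```

```text
t 22.8 q6 -17.5 ee [ 0.5309 -0.261   0.0434] yaw [-1.7996e+02  1.4000e-01  1.7136e+02] open 0.0148 F [ 0.4 -0.4  6.1]
t cm [  4.36  52.42 -13.71] a [-0.001  0.002 -0.181]
t cm [ 4.39 52.43 -3.71] a [-0.001  0.002 -0.181]
```

play_rows([
  {"tx":0,"ty":0,"tz":-3,"ax":0,"ay":0,"az":0},
  {"tx":0,"ty":0,"tz":-6,"ax":0,"ay":0,"az":0},
  {"tx":0,"ty":0,"tz":-9,"ax":0,"ay":0,"az":0},
  {"tx":0,"ty":1,"tz":-12,"ax":0,"ay":0,"az":0},
  {"tx":0,"ty":4,"tz":-14.5,"ax":0,"ay":0,"az":0},
  {"tx":0.5,"ty":8,"tz":-15,"ax":0,"ay":0,"az":0},
  {"tx":1,"ty":12,"tz":-15,"ax":0,"ay":0,"az":0},
  {"tx":1.5,"ty":16,"tz":-15,"ax":0,"ay":0,"az":-0.02},
  {"tx":2,"ty":20,"tz":-15,"ax":0,"ay":0,"az":-0.04},
  {"tx":2.4,"ty":24,"tz":-15,"ax":0,"ay":0,"az":-0.07},
  {"tx":2.8,"ty":28,"tz":-15,"ax":0,"ay":0,"az":-0.1},
  {"tx":3.2,"ty":32,"tz":-15,"ax":0,"ay":0,"az":-0.13},
  {"tx":3.6,"ty":36,"tz":-15,"ax":0,"ay":0,"az":-0.16},
  {"tx":3.9,"ty":40,"tz":-15,"ax":0,"ay":0,"az":-0.18},
  {"tx":4.2,"ty":44,"tz":-15,"ax":0,"ay":0,"az":-0.18},
  {"tx":4.4,"ty":48,"tz":-15,"ax":0,"ay":0,"az":-0.18},
  {"tx":4.4,"ty":51,"tz":-14,"ax":0,"ay":0,"az":-0.18},
  {"tx":4.4,"ty":52.4,"tz":-13,"ax":0,"ay":0,"az":-0.18},
  {"tx":4.4,"ty":52.4,"tz":-13,"ax":0,"ay":0,"az":-0.18},
  {"tx":4.4,"ty":52.4,"tz":-13,"ax":0,"ay":0,"az":-0.18},
])

```text
time: 24.75
ee_pos: [0.565, 0.2634, 0.1714]
tcp_rot: [-180.0, -0.1, -178.3]
wrist_force: [-0.1, -0.3, -2.9]
opening: 0.0145
```

```bash
python3 - <<'E'
from h import *
go((.5662,.264,.0825,181.7))
cap('wrist','w10.png')
E
```

```text
t 24.8 q6 23.3 ee [0.565  0.2634 0.1714] yaw [-1.7995e+02 -6.0000e-02 -1.7832e+02] open 0.0145 F [-0.1 -0.3 -2.9]
t cm [-0.13  0.07  8.89] a [-0.001 -0.001 -0.   ]
```

View pics/w10.png

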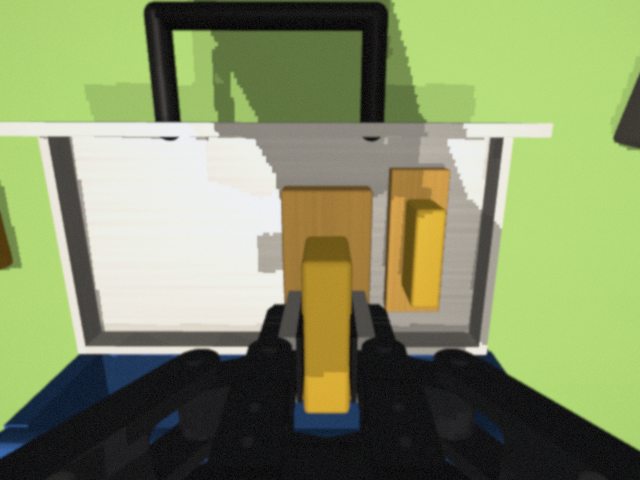

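Die 1 lies straight in the tray at px (418,240), and die 2 is held next to it. I'll lower it.

play_rows([
  {"tx":-0.1,"ty":0.1,"tz":2.5,"ax":0,"ay":0,"az":0},
  {"tx":-0.1,"ty":0.1,"tz":5,"ax":0,"ay":0,"az":0},
  {"tx":-0.1,"ty":0.1,"tz":7,"ax":0,"ay":0,"az":0},
  {"tx":-0.1,"ty":0.1,"tz":8,"ax":0,"ay":0,"az":0},
  {"tx":-0.1,"ty":0.1,"tz":8.7,"ax":0,"ay":0,"az":0},
  {"tx":-0.1,"ty":0.1,"tz":8.9,"ax":0,"ay":0,"az":0},
  {"tx":-0.1,"ty":0.1,"tz":9.0,"ax":0,"ay":0,"az":0},
  {"tx":-0.1,"ty":0.1,"tz":9.1,"ax":0,"ay":0,"az":0},
  {"tx":-0.1,"ty":0.1,"tz":9.1,"ax":0,"ay":0,"az":0},
])

```text
time: 25.7
ee_pos: [0.5668, 0.2651, 0.0824]
tcp_rot: [180.0, 0.1, -178.3]
wrist_force: [-0.7, -2.9, 5.5]
opening: 0.0148
```

play_rows([
  {"tx":0,"ty":0,"tz":0,"ax":0,"ay":0,"az":0},
  {"tx":0,"ty":0,"tz":0,"ax":0,"ay":0,"az":0},
  {"tx":0,"ty":0,"tz":0,"ax":0,"ay":0,"az":0},
  {"tx":0,"ty":0,"tz":0,"ax":0,"ay":0,"az":0},
  {"tx":0,"ty":0,"tz":-3,"ax":0,"ay":0,"az":0},
  {"tx":0,"ty":0,"tz":-6,"ax":0,"ay":0,"az":0},
  {"tx":0,"ty":-1,"tz":-9,"ax":0,"ay":0,"az":0},
  {"tx":0,"ty":-4,"tz":-11,"ax":0,"ay":0,"az":0},
  {"tx":0,"ty":-8,"tz":-11,"ax":0,"ay":0,"az":0},
  {"tx":0.5,"ty":-12,"tz":-11,"ax":0,"ay":0,"az":0},
  {"tx":1,"ty":-16,"tz":-11,"ax":0,"ay":0,"az":0},
  {"tx":1.5,"ty":-20.5,"tz":-11,"ax":0,"ay":0,"az":0},
  {"tx":2,"ty":-25,"tz":-11,"ax":0,"ay":0,"az":0},
  {"tx":2.5,"ty":-29.5,"tz":-11,"ax":0,"ay":0,"az":0},
  {"tx":3,"ty":-34,"tz":-11,"ax":0,"ay":0,"az":0.05},
  {"tx":3.5,"ty":-38.5,"tz":-11,"ax":0,"ay":0,"az":0.1},
  {"tx":4,"ty":-43,"tz":-11,"ax":0,"ay":0,"az":0.15},
  {"tx":4.5,"ty":-47.5,"tz":-11,"ax":0,"ay":0,"az":0.2},
  {"tx":5,"ty":-52,"tz":-11,"ax":0,"ay":0,"az":0.216},
  {"tx":5.5,"ty":-54.5,"tz":-10,"ax":0,"ay":0,"az":0.216},
], grip=3)

```text
time: 27.7
ee_pos: [0.5271, -0.2846, 0.1817]
tcp_rot: [-179.9, 0.1, 169.1]
wrist_force: [-0.8, 0.2, 0.2]
opening: 0.03
```

```bash
python3 - <<'E'
from h import *
cap('wrist','w11.png');c=load('wrist');dies(c)
go((.5253,-.323,.12,169.3),(.5253,-.323,.04,169.3))
E
```

```text
die n 1555 px [267. 239.] ctr [ 525.  -323.4] size [16.2 55.7] ang -11.1 z 0.0482
die n 455 px [457. 349.] ctr [ 625.9 -210.2] size [15.  24.5] ang -18.6 z 0.0482
t 27.8 q6 -17.6 ee [ 0.5259 -0.2864  0.1788] yaw [-1.7994e+02 -6.0000e-02  1.6909e+02] open 0.0301 F [-1.5 -1.3 -2.3]
t cm [-0.64 -3.6   5.89] a [-0.001 -0.001 -0.004]
t cm [-0.65 -3.59 13.89] a [-0.001 -0.001 -0.004]
```

View pics/w11.png

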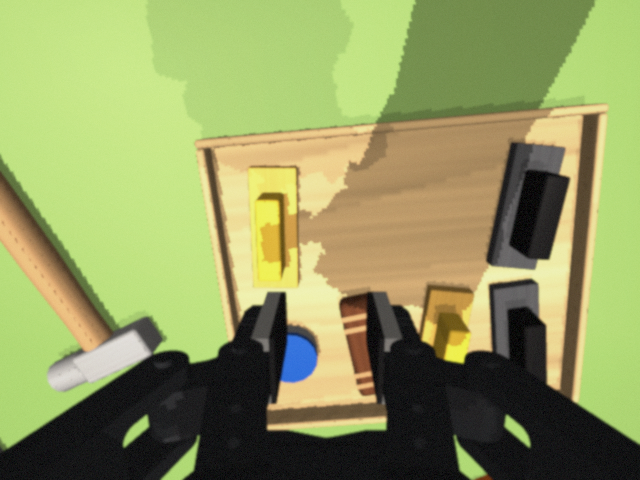

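play_rows([
  {"tx":-0.3,"ty":-1.5,"tz":2,"ax":0,"ay":0,"az":0},
  {"tx":-0.5,"ty":-3,"tz":5,"ax":0,"ay":0,"az":0},
  {"tx":-0.5,"ty":-3.8,"tz":8,"ax":0,"ay":0,"az":0},
  {"tx":-0.5,"ty":-3.8,"tz":10.5,"ax":0,"ay":0,"az":0},
  {"tx":-0.5,"ty":-3.8,"tz":12.5,"ax":0,"ay":0,"az":0},
  {"tx":-0.5,"ty":-3.8,"tz":14,"ax":0,"ay":0,"az":0},
  {"tx":-0.5,"ty":-3.8,"tz":14,"ax":0,"ay":0,"az":0},
  {"tx":-0.5,"ty":-3.8,"tz":14,"ax":0,"ay":0,"az":0},
], grip=3.5)

```text
time: 28.55
ee_pos: [0.5254, -0.3195, 0.0414]
tcp_rot: [-180.0, 0.0, 169.3]
wrist_force: [-0.2, -0.2, 0.9]
opening: 0.035
```

play_rows([
  {"tx":0,"ty":0,"tz":0,"ax":0,"ay":0,"az":0},
  {"tx":0,"ty":0,"tz":0,"ax":0,"ay":0,"az":0},
  {"tx":0,"ty":0,"tz":0,"ax":0,"ay":0,"az":0},
  {"tx":0,"ty":0,"tz":0,"ax":0,"ay":0,"az":0},
  {"tx":0,"ty":0,"tz":0,"ax":0,"ay":0,"az":0},
  {"tx":0,"ty":0,"tz":0,"ax":0,"ay":0,"az":0},
], grip=0.8)

```text
time: 29.15
ee_pos: [0.5259, -0.3201, 0.0426]
tcp_rot: [-179.9, 0.2, 169.3]
wrist_force: [-0.7, -0.3, 6.4]
opening: 0.0145
```

```bash
python3 - <<'E'
from h import *
go((.5678,.212,.18,181.7),(.5678,.212,.08,181.7))
E
```

```text
t 29.1 q6 -20.6 ee [ 0.5259 -0.3201  0.0426] yaw [-1.7994e+02  1.6000e-01  1.6930e+02] open 0.0145 F [-0.7 -0.3  6.4]
t cm [  5.73  53.05 -13.82] a [-0.001  0.003 -0.217]
t cm [ 5.76 53.06 -3.82] a [-0.001  0.003 -0.217]
```

play_rows([
  {"tx":0,"ty":0,"tz":-3,"ax":0,"ay":0,"az":0},
  {"tx":0,"ty":0,"tz":-6,"ax":0,"ay":0,"az":0},
  {"tx":0,"ty":0,"tz":-9,"ax":0,"ay":0,"az":0},
  {"tx":0,"ty":1,"tz":-12,"ax":0,"ay":0,"az":0},
  {"tx":0,"ty":4,"tz":-14.5,"ax":0,"ay":0,"az":0},
  {"tx":0.5,"ty":8,"tz":-15,"ax":0,"ay":0,"az":0},
  {"tx":1,"ty":12,"tz":-15,"ax":0,"ay":0,"az":-0.02},
  {"tx":1.5,"ty":16,"tz":-15,"ax":0,"ay":0,"az":-0.04},
  {"tx":2,"ty":20,"tz":-15,"ax":0,"ay":0,"az":-0.06},
  {"tx":2.5,"ty":24,"tz":-15,"ax":0,"ay":0,"az":-0.09},
  {"tx":3,"ty":28,"tz":-15,"ax":0,"ay":0,"az":-0.12},
  {"tx":3.5,"ty":32,"tz":-15,"ax":0,"ay":0,"az":-0.15},
  {"tx":4,"ty":36,"tz":-15,"ax":0,"ay":0,"az":-0.18},
  {"tx":4.5,"ty":40,"tz":-15,"ax":0,"ay":0,"az":-0.217},
  {"tx":5,"ty":44,"tz":-15,"ax":0,"ay":0,"az":-0.217},
  {"tx":5.5,"ty":48,"tz":-15,"ax":0,"ay":0,"az":-0.217},
  {"tx":5.75,"ty":51,"tz":-14,"ax":0,"ay":0,"az":-0.217},
  {"tx":5.75,"ty":53,"tz":-13,"ax":0,"ay":0,"az":-0.217},
  {"tx":5.75,"ty":53,"tz":-13,"ax":0,"ay":0,"az":-0.217},
  {"tx":5.75,"ty":53,"tz":-13,"ax":0,"ay":0,"az":-0.217},
])

```text
time: 31.15
ee_pos: [0.5667, 0.2116, 0.1699]
tcp_rot: [-179.9, -0.1, -178.2]
wrist_force: [-0.3, -0.5, -4.3]
opening: 0.0147
```

```bash
python3 - <<'E'
from h import *
go((.5678,.212,.0816,181.7))
cap('wrist','w12.png')
E
```

```text
t 31.1 q6 18.7 ee [0.5667 0.2116 0.1699] yaw [-1.7995e+02 -1.0000e-01 -1.7824e+02] open 0.0147 F [-0.3 -0.5 -4.3]
t cm [-0.13  0.04  8.83] a [-0.001 -0.002  0.001]
```

View pics/w12.png

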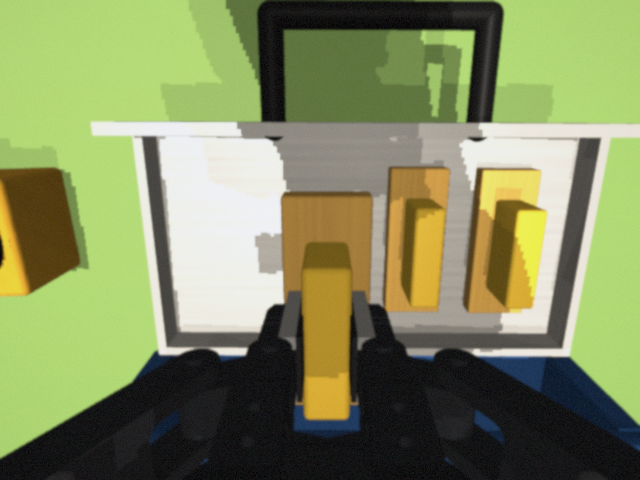

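Two dies lie in the tray, at px (418,240) and (507,240). The third is held at the next slot.

play_rows([
  {"tx":-0.1,"ty":0.1,"tz":2.5,"ax":0,"ay":0,"az":0},
  {"tx":-0.1,"ty":0.1,"tz":5,"ax":0,"ay":0,"az":0},
  {"tx":-0.1,"ty":0.1,"tz":7,"ax":0,"ay":0,"az":0},
  {"tx":-0.1,"ty":0.1,"tz":8,"ax":0,"ay":0,"az":0},
  {"tx":-0.1,"ty":0.1,"tz":8.6,"ax":0,"ay":0,"az":0},
  {"tx":-0.1,"ty":0.1,"tz":8.8,"ax":0,"ay":0,"az":0},
  {"tx":-0.1,"ty":0.1,"tz":8.9,"ax":0,"ay":0,"az":0},
  {"tx":-0.1,"ty":0.1,"tz":9.0,"ax":0,"ay":0,"az":0},
  {"tx":-0.1,"ty":0.1,"tz":9.0,"ax":0,"ay":0,"az":0},
])

```text
time: 32.1
ee_pos: [0.5684, 0.2131, 0.0816]
tcp_rot: [180.0, 0.1, -178.3]
wrist_force: [-0.2, -0.1, -2.4]
opening: 0.0146
```

play_rows([
  {"tx":0,"ty":0,"tz":0.1,"ax":0,"ay":0,"az":0},
  {"tx":0,"ty":0,"tz":0.15,"ax":0,"ay":0,"az":0},
  {"tx":0,"ty":0,"tz":0.15,"ax":0,"ay":0,"az":0},
])

```text
time: 32.4
ee_pos: [0.5688, 0.2131, 0.0816]
tcp_rot: [180.0, 0.2, -178.3]
wrist_force: [-2.1, -1.3, 7.8]
opening: 0.015
```

play_rows([
  {"tx":0,"ty":0,"tz":0,"ax":0,"ay":0,"az":0},
  {"tx":0,"ty":0,"tz":0,"ax":0,"ay":0,"az":0},
  {"tx":0,"ty":0,"tz":0,"ax":0,"ay":0,"az":0},
  {"tx":0,"ty":0,"tz":0,"ax":0,"ay":0,"az":0},
  {"tx":0,"ty":0,"tz":-3,"ax":0,"ay":0,"az":0},
  {"tx":0,"ty":0,"tz":-6,"ax":0,"ay":0,"az":0},
  {"tx":0,"ty":-1,"tz":-9,"ax":0,"ay":0,"az":0},
  {"tx":0,"ty":-4,"tz":-11,"ax":0,"ay":0,"az":0},
  {"tx":0,"ty":-8,"tz":-11,"ax":0,"ay":0,"az":0},
  {"tx":-0.5,"ty":-12,"tz":-11,"ax":0,"ay":0,"az":0},
  {"tx":-1.5,"ty":-16,"tz":-11,"ax":0,"ay":0,"az":0.05},
  {"tx":-2.5,"ty":-20,"tz":-11,"ax":0,"ay":0,"az":0.1},
  {"tx":-3.5,"ty":-24,"tz":-11,"ax":0,"ay":0,"az":0.15},
  {"tx":-4.5,"ty":-28,"tz":-11,"ax":0,"ay":0,"az":0.2},
  {"tx":-5,"ty":-32,"tz":-11,"ax":0,"ay":0,"az":0.25},
  {"tx":-5.5,"ty":-36,"tz":-11,"ax":0,"ay":0,"az":0.3},
  {"tx":-6,"ty":-40,"tz":-11,"ax":0,"ay":0,"az":0.325},
  {"tx":-6,"ty":-40,"tz":-11,"ax":0,"ay":0,"az":0.325},
  {"tx":-6,"ty":-40,"tz":-11,"ax":0,"ay":0,"az":0.325},
], grip=3)

```text
time: 34.3
ee_pos: [0.6399, -0.1859, 0.1887]
tcp_rot: [180.0, -0.1, 163.0]
wrist_force: [-0.2, 0.9, -0.3]
opening: 0.0301
```

```bash
python3 - <<'E'
from h import *
cap('wrist','w13.png');c=load('wrist');dies(c)
cap('side','s13.png')
go((.641,-.214,.12,163.1),(.641,-.214,.04,163.1))
E
```

```text
die n 1329 px [288. 245.] ctr [ 641. -214.] size [16.1 56.6] ang -16.0 z 0.0482
t 34.4 q6 0.8 ee [ 0.64   -0.1843  0.1892] yaw [ 1.7999e+02 -2.0000e-02  1.6315e+02] open 0.0301 F [0.1 1.  0.5]
t cm [-0.96 -2.81  6.92] a [ 0.    -0.     0.001]
t cm [-0.96 -2.81 14.92] a [ 0.    -0.     0.001]
```

View pics/w13.png

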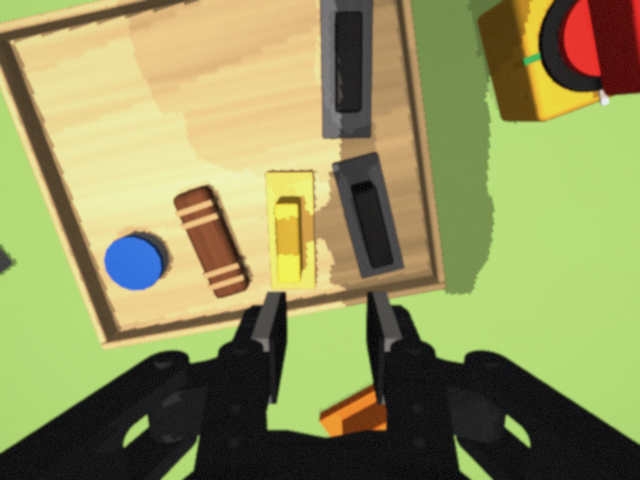

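View pics/s13.png

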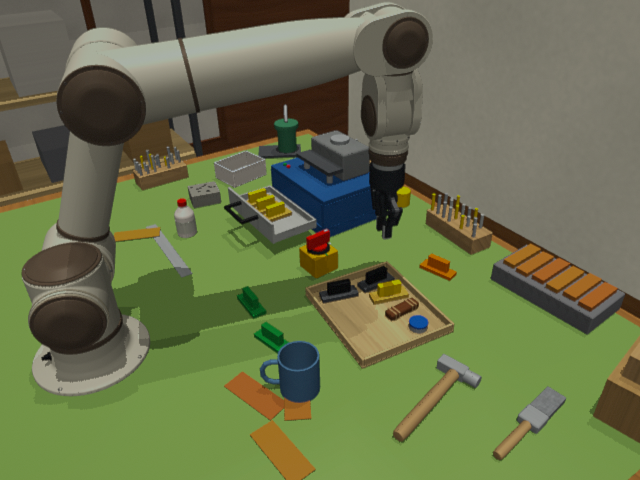

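play_rows([
  {"tx":-0.5,"ty":-1.5,"tz":2,"ax":0,"ay":0,"az":0},
  {"tx":-0.95,"ty":-2.8,"tz":5,"ax":0,"ay":0,"az":0},
  {"tx":-0.95,"ty":-2.9,"tz":7,"ax":0,"ay":0,"az":0},
  {"tx":-0.95,"ty":-2.9,"tz":9,"ax":0,"ay":0,"az":0},
  {"tx":-0.95,"ty":-2.9,"tz":9,"ax":0,"ay":0,"az":0},
  {"tx":-0.95,"ty":-2.9,"tz":9,"ax":0,"ay":0,"az":0},
])

```text
time: 35.0
ee_pos: [0.6408, -0.2145, 0.1]
tcp_rot: [180.0, 0.0, 163.2]
wrist_force: [-0.0, -0.0, 0.3]
opening: 0.03
```

```bash
python3 - <<'E'
from h import *
cap('wrist','w14.png')
go((.641,-.214,.0425,163.4))
E
```

```text
t 35.0 q6 -1.7 ee [ 0.6412 -0.2148  0.1008] yaw [1.8000e+02 8.0000e-02 1.6318e+02] open 0.0301 F [ 0.2 -0.2  1.2]
t cm [0.05 0.07 5.83] a [-0.     0.001 -0.004]
```

View pics/w14.png

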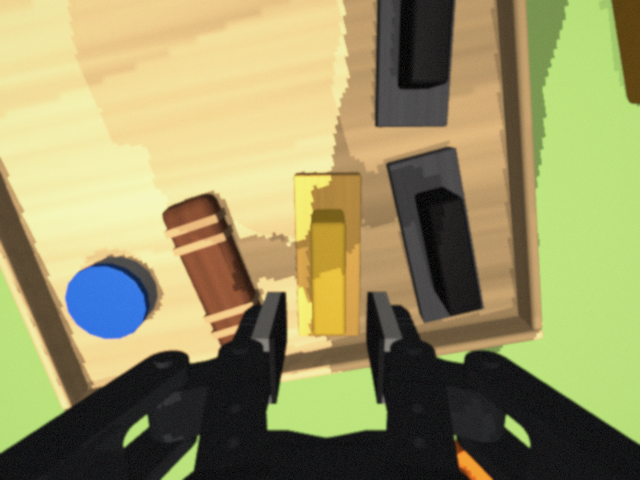

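The gripper is centred on the last brass die, at px (328,260). Going down.

play_rows([
  {"tx":0,"ty":0,"tz":2,"ax":0,"ay":0,"az":0},
  {"tx":0,"ty":0,"tz":4,"ax":0,"ay":0,"az":0},
  {"tx":0,"ty":0,"tz":5.2,"ax":0,"ay":0,"az":0},
  {"tx":0,"ty":0,"tz":5.8,"ax":0,"ay":0,"az":0},
  {"tx":0,"ty":0,"tz":5.8,"ax":0,"ay":0,"az":0},
  {"tx":0,"ty":0,"tz":5.8,"ax":0,"ay":0,"az":0},
])

```text
time: 35.65
ee_pos: [0.6412, -0.2157, 0.0424]
tcp_rot: [-180.0, 0.1, 163.1]
wrist_force: [0.4, 0.2, 0.0]
opening: 0.0302
```

play_rows([
  {"tx":0,"ty":0,"tz":0,"ax":0,"ay":0,"az":0},
  {"tx":0,"ty":0,"tz":0,"ax":0,"ay":0,"az":0},
  {"tx":0,"ty":0,"tz":0,"ax":0,"ay":0,"az":0},
  {"tx":0,"ty":0,"tz":0,"ax":0,"ay":0,"az":0},
  {"tx":0,"ty":0,"tz":0,"ax":0,"ay":0,"az":0},
  {"tx":0,"ty":0,"tz":0,"ax":0,"ay":0,"az":0},
], grip=0.8)

```text
time: 36.25
ee_pos: [0.6414, -0.2157, 0.0428]
tcp_rot: [180.0, 0.1, 163.1]
wrist_force: [0.2, 1.2, 5.6]
opening: 0.0147
```

```bash
python3 - <<'E'
from h import *
go((.5693,.160,.18,181.7),(.5693,.160,.08,181.7))
E
```

```text
t 36.2 q6 -1.7 ee [ 0.6414 -0.2157  0.0428] yaw [1.7999e+02 1.2000e-01 1.6311e+02] open 0.0147 F [0.2 1.2 5.6]
t cm [ 17.78  33.86 -13.76] a [-0.     0.002 -0.324]
t cm [17.8  33.86 -3.76] a [-0.     0.002 -0.324]
```

play_rows([
  {"tx":0,"ty":0,"tz":-3,"ax":0,"ay":0,"az":0},
  {"tx":0,"ty":0,"tz":-6,"ax":0,"ay":0,"az":0},
  {"tx":0,"ty":0,"tz":-9,"ax":0,"ay":0,"az":0},
  {"tx":0.5,"ty":1,"tz":-12,"ax":0,"ay":0,"az":0},
  {"tx":2,"ty":3,"tz":-14.5,"ax":0,"ay":0,"az":-0.02},
  {"tx":4,"ty":6,"tz":-15,"ax":0,"ay":0,"az":-0.05},
  {"tx":6,"ty":9,"tz":-15,"ax":0,"ay":0,"az":-0.08},
  {"tx":8,"ty":12.5,"tz":-15,"ax":0,"ay":0,"az":-0.11},
  {"tx":10,"ty":16,"tz":-15,"ax":0,"ay":0,"az":-0.15},
  {"tx":12,"ty":19.5,"tz":-15,"ax":0,"ay":0,"az":-0.19},
  {"tx":14,"ty":23,"tz":-15,"ax":0,"ay":0,"az":-0.23},
  {"tx":15.5,"ty":26.5,"tz":-15,"ax":0,"ay":0,"az":-0.27},
  {"tx":16.8,"ty":30,"tz":-15,"ax":0,"ay":0,"az":-0.3},
  {"tx":17.8,"ty":32.5,"tz":-14,"ax":0,"ay":0,"az":-0.324},
  {"tx":17.8,"ty":33.9,"tz":-13,"ax":0,"ay":0,"az":-0.324},
  {"tx":17.8,"ty":33.9,"tz":-13,"ax":0,"ay":0,"az":-0.324},
  {"tx":17.8,"ty":33.9,"tz":-13,"ax":0,"ay":0,"az":-0.324},
])

```text
time: 37.95
ee_pos: [0.5687, 0.1599, 0.1706]
tcp_rot: [-180.0, -0.1, -178.3]
wrist_force: [-0.2, 0.7, -2.9]
opening: 0.0146
```

```bash
python3 - <<'E'
from h import *
go((.5693,.160,.0818,181.7))
cap('wrist','w15.png')
E
```

```text
t 38.0 q6 14.1 ee [0.5687 0.1599 0.1706] yaw [-1.7995e+02 -8.0000e-02 -1.7835e+02] open 0.0146 F [-0.2  0.7 -2.9]
t cm [-0.07  0.01  8.88] a [-0.001 -0.001 -0.001]
```

View pics/w15.png

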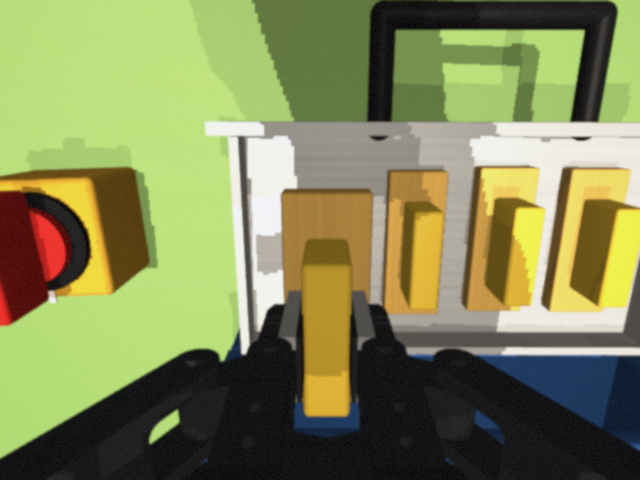

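Three dies are placed, and the fourth is held between the left wall and the third.

play_rows([
  {"tx":-0.1,"ty":0.05,"tz":2.5,"ax":0,"ay":0,"az":0},
  {"tx":-0.1,"ty":0.05,"tz":5,"ax":0,"ay":0,"az":0},
  {"tx":-0.1,"ty":0.05,"tz":7,"ax":0,"ay":0,"az":0},
  {"tx":-0.1,"ty":0.05,"tz":8,"ax":0,"ay":0,"az":0},
  {"tx":-0.1,"ty":0.05,"tz":8.6,"ax":0,"ay":0,"az":0},
  {"tx":-0.1,"ty":0.05,"tz":8.8,"ax":0,"ay":0,"az":0},
  {"tx":-0.1,"ty":0.05,"tz":8.9,"ax":0,"ay":0,"az":0},
  {"tx":-0.1,"ty":0.05,"tz":9.0,"ax":0,"ay":0,"az":0},
  {"tx":-0.1,"ty":0.05,"tz":9.1,"ax":0,"ay":0,"az":0},
  {"tx":-0.1,"ty":0.05,"tz":9.1,"ax":0,"ay":0,"az":0},
])

```text
time: 39.0
ee_pos: [0.5704, 0.1612, 0.0817]
tcp_rot: [180.0, 0.1, -178.3]
wrist_force: [-1.1, -0.2, 3.9]
opening: 0.0146
```

play_rows([
  {"tx":0,"ty":0,"tz":0,"ax":0,"ay":0,"az":0},
  {"tx":0,"ty":0,"tz":0,"ax":0,"ay":0,"az":0},
  {"tx":0,"ty":0,"tz":0,"ax":0,"ay":0,"az":0},
  {"tx":0,"ty":0,"tz":0,"ax":0,"ay":0,"az":0},
  {"tx":0,"ty":0,"tz":-3,"ax":0,"ay":0,"az":0},
  {"tx":0,"ty":0,"tz":-6,"ax":0,"ay":0,"az":0},
  {"tx":0,"ty":0,"tz":-9,"ax":0,"ay":0,"az":0},
  {"tx":0,"ty":1,"tz":-13,"ax":0,"ay":0,"az":0},
  {"tx":0.5,"ty":3,"tz":-17,"ax":0,"ay":0,"az":0},
  {"tx":2,"ty":5,"tz":-20,"ax":0,"ay":0,"az":0},
  {"tx":4,"ty":7.5,"tz":-20,"ax":0,"ay":0,"az":0},
  {"tx":4,"ty":7.5,"tz":-20,"ax":0,"ay":0,"az":0},
  {"tx":4,"ty":7.5,"tz":-20,"ax":0,"ay":0,"az":0},
], grip=3)

```text
time: 40.3
ee_pos: [0.5275, 0.2353, 0.2803]
tcp_rot: [-180.0, 0.0, -178.2]
wrist_force: [-0.7, -0.6, -0.1]
opening: 0.0302
```

```bash
python3 - <<'E'
from h import *
cap('wrist','w16.png');c=load('wrist');dies(c,zt=.087)
cap('side','s16.png')
for u,v in []: pass
go((.449,.2365,.16,91.6))
E
```

```text
die n 1293 px [235. 259.] ctr [568.9 161.1] size [55.5 16.6] ang 1.3 z 0.087
die n 730 px [361. 257.] ctr [565.3 265.1] size [51.  12.1] ang 1.8 z 0.0873
die n 585 px [425. 257.] ctr [566.  317.2] size [54.  12.1] ang 2.8 z 0.0874
die n 1129 px [298. 264.] ctr [570.  213.1] size [53.6 16.1] ang 1.8 z 0.0872
t 40.4 q6 22.3 ee [0.5279 0.2344 0.2798] yaw [-1.7998e+02 -3.0000e-02 -1.7834e+02] open 0.0298 F [0.7 0.3 0.3]
t cm [ 7.87  0.44 11.98] a [-1.000e-03 -0.000e+00  1.572e+00]
```

View pics/w16.png

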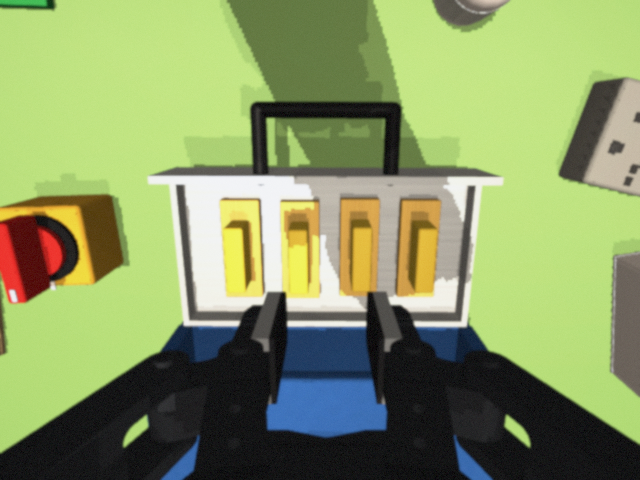

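View pics/s16.png

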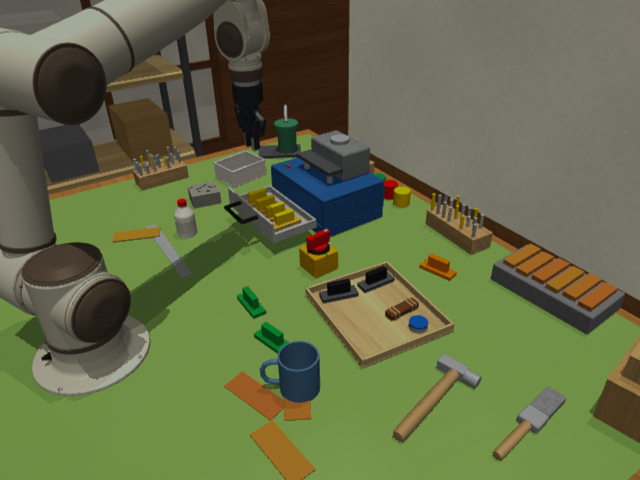

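play_rows([
  {"tx":0.6,"ty":0,"tz":0,"ax":0,"ay":0,"az":0.14},
  {"tx":1.2,"ty":0.1,"tz":0,"ax":0,"ay":0,"az":0.28},
  {"tx":1.8,"ty":0.1,"tz":0,"ax":0,"ay":0,"az":0.42},
  {"tx":2.5,"ty":0.2,"tz":0,"ax":0,"ay":0,"az":0.56},
  {"tx":3.2,"ty":0.2,"tz":1,"ax":0,"ay":0,"az":0.7},
  {"tx":4,"ty":0.3,"tz":2,"ax":0,"ay":0,"az":0.84},
  {"tx":4.8,"ty":0.3,"tz":4,"ax":0,"ay":0,"az":0.98},
  {"tx":5.5,"ty":0.4,"tz":6,"ax":0,"ay":0,"az":1.12},
  {"tx":6.5,"ty":0.4,"tz":8,"ax":0,"ay":0,"az":1.26},
  {"tx":7.5,"ty":0.4,"tz":10,"ax":0,"ay":0,"az":1.4},
  {"tx":7.85,"ty":0.4,"tz":11,"ax":0,"ay":0,"az":1.52},
  {"tx":7.85,"ty":0.4,"tz":11.5,"ax":0,"ay":0,"az":1.57},
  {"tx":7.85,"ty":0.4,"tz":11.5,"ax":0,"ay":0,"az":1.57},
  {"tx":7.85,"ty":0.4,"tz":11.5,"ax":0,"ay":0,"az":1.57},
], grip=4)

```text
time: 41.8
ee_pos: [0.4494, 0.236, 0.1652]
tcp_rot: [-180.0, 0.0, 91.8]
wrist_force: [-0.0, -0.5, 0.7]
opening: 0.0395
```

```bash
python3 - <<'E'
from h import *
cap('wrist','w17.png');c=load('wrist')
P=cloud(c)
for v in (200,240,280):
    m=(abs(P[v,:,2]-.088)<.007)&(c['pixels'][v].sum(1)<150)&(np.arange(640)>290)&(np.arange(640)<370)
    if m.any(): print(v,np.where(m)[0][[0,-1]],P[v][m].mean(0))
go((.449,.2365,.087,91.6))
E
```

```text
200 [317 338] [0.44846598 0.26862325 0.09050659]
240 [317 338] [0.44912739 0.24814655 0.09020681]
280 [318 337] [0.44981051 0.22670983 0.09063416]
t 41.9 q6 116.0 ee [0.4495 0.2362 0.1655] yaw [179.99   0.    91.76] open 0.0398 F [-0.2  0.3 -0.3]
t cm [ 0.03 -0.05  7.85] a [0.    0.    0.003]
```

View pics/w17.png

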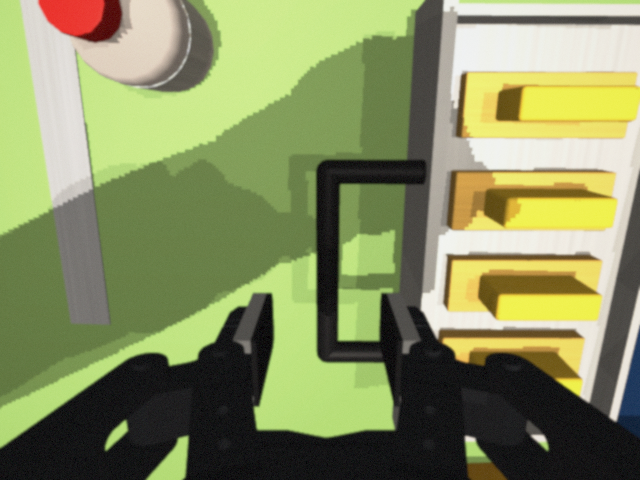

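The bar is at x=0.449, still at the stop. I'll go down, grip and push.

play_rows([
  {"tx":0,"ty":0,"tz":2,"ax":0,"ay":0,"az":0},
  {"tx":0,"ty":0,"tz":4,"ax":0,"ay":0,"az":0},
  {"tx":0,"ty":0,"tz":6,"ax":0,"ay":0,"az":0},
  {"tx":0,"ty":0,"tz":7.7,"ax":0,"ay":0,"az":0},
  {"tx":0,"ty":0,"tz":7.7,"ax":0,"ay":0,"az":0},
  {"tx":0,"ty":0,"tz":7.7,"ax":0,"ay":0,"az":0},
])

```text
time: 42.45
ee_pos: [0.4494, 0.2365, 0.0889]
tcp_rot: [180.0, -0.0, 91.7]
wrist_force: [-0.1, 0.3, -0.0]
opening: 0.0402
```

play_rows([
  {"tx":0,"ty":0,"tz":0,"ax":0,"ay":0,"az":0},
  {"tx":0,"ty":0,"tz":0,"ax":0,"ay":0,"az":0},
  {"tx":0,"ty":0,"tz":0,"ax":0,"ay":0,"az":0},
  {"tx":0,"ty":0,"tz":0,"ax":0,"ay":0,"az":0},
  {"tx":0,"ty":0,"tz":0,"ax":0,"ay":0,"az":0},
  {"tx":0,"ty":0,"tz":0,"ax":0,"ay":0,"az":0},
], grip=0.5)

```text
time: 43.05
ee_pos: [0.4498, 0.2368, 0.0896]
tcp_rot: [179.9, -0.0, 91.7]
wrist_force: [0.5, -0.3, 5.9]
opening: 0.0096
```

play_rows([
  {"tx":0,"ty":0.2,"tz":0,"ax":0,"ay":0,"az":0},
  {"tx":0,"ty":0.6,"tz":0,"ax":0,"ay":0,"az":0},
  {"tx":0,"ty":1.2,"tz":0,"ax":0,"ay":0,"az":0},
  {"tx":0,"ty":2,"tz":0,"ax":0,"ay":0,"az":0},
  {"tx":0,"ty":2.8,"tz":0,"ax":0,"ay":0,"az":0},
  {"tx":0,"ty":3.6,"tz":0,"ax":0,"ay":0,"az":0},
  {"tx":0,"ty":4.4,"tz":0,"ax":0,"ay":0,"az":0},
  {"tx":0,"ty":5.2,"tz":0,"ax":0,"ay":0,"az":0},
  {"tx":0,"ty":6,"tz":0,"ax":0,"ay":0,"az":0},
  {"tx":0,"ty":6.8,"tz":0,"ax":0,"ay":0,"az":0},
  {"tx":0,"ty":7.6,"tz":0,"ax":0,"ay":0,"az":0},
  {"tx":0,"ty":8.4,"tz":0,"ax":0,"ay":0,"az":0},
  {"tx":0,"ty":9.2,"tz":0,"ax":0,"ay":0,"az":0},
  {"tx":0,"ty":10,"tz":0,"ax":0,"ay":0,"az":0},
  {"tx":0,"ty":10.8,"tz":0,"ax":0,"ay":0,"az":0},
  {"tx":0,"ty":11.6,"tz":0,"ax":0,"ay":0,"az":0},
  {"tx":0,"ty":12.3,"tz":0,"ax":0,"ay":0,"az":0},
  {"tx":0,"ty":12.8,"tz":0,"ax":0,"ay":0,"az":0},
  {"tx":0,"ty":13.2,"tz":0,"ax":0,"ay":0,"az":0},
  {"tx":0,"ty":13.4,"tz":0,"ax":0,"ay":0,"az":0},
])

```text
time: 45.05
ee_pos: [0.5837, 0.2405, 0.0897]
tcp_rot: [179.9, -0.0, 91.7]
wrist_force: [-3.1, -1.9, 7.5]
opening: 0.0095
```

play_rows([
  {"tx":0,"ty":0.2,"tz":0,"ax":0,"ay":0,"az":0},
  {"tx":0,"ty":0.4,"tz":0,"ax":0,"ay":0,"az":0},
  {"tx":0,"ty":0.6,"tz":0,"ax":0,"ay":0,"az":0},
  {"tx":0,"ty":0.8,"tz":0,"ax":0,"ay":0,"az":0},
  {"tx":0,"ty":1.0,"tz":0,"ax":0,"ay":0,"az":0},
  {"tx":0,"ty":1.2,"tz":0,"ax":0,"ay":0,"az":0},
  {"tx":0,"ty":1.2,"tz":0,"ax":0,"ay":0,"az":0},
  {"tx":0,"ty":1.2,"tz":0,"ax":0,"ay":0,"az":0},
])

```text
time: 45.85
ee_pos: [0.5957, 0.2408, 0.0897]
tcp_rot: [179.9, -0.0, 91.7]
wrist_force: [-0.4, -2.1, 6.6]
opening: 0.0092
```

play_rows([
  {"tx":0,"ty":0.1,"tz":0,"ax":0,"ay":0,"az":0},
  {"tx":0,"ty":0.2,"tz":0,"ax":0,"ay":0,"az":0},
  {"tx":0,"ty":0.3,"tz":0,"ax":0,"ay":0,"az":0},
  {"tx":0,"ty":0.3,"tz":0,"ax":0,"ay":0,"az":0},
])

```text
time: 46.25
ee_pos: [0.5985, 0.2408, 0.0897]
tcp_rot: [179.9, 0.0, 91.7]
wrist_force: [-2.7, -2.7, 7.4]
opening: 0.0097
```

play_rows([
  {"tx":0,"ty":0.1,"tz":0,"ax":0,"ay":0,"az":0},
  {"tx":0,"ty":0.2,"tz":0,"ax":0,"ay":0,"az":0},
  {"tx":0,"ty":0.3,"tz":0,"ax":0,"ay":0,"az":0},
  {"tx":0,"ty":0.3,"tz":0,"ax":0,"ay":0,"az":0},
])

```text
time: 46.65
ee_pos: [0.5993, 0.2409, 0.0896]
tcp_rot: [-179.8, 0.0, 91.7]
wrist_force: [-13.5, -3.3, 11.6]
opening: 0.0093
```

play_rows([
  {"tx":0,"ty":0.1,"tz":0,"ax":0,"ay":0,"az":0},
  {"tx":0,"ty":0.2,"tz":0,"ax":0,"ay":0,"az":0},
  {"tx":0,"ty":0.2,"tz":0,"ax":0,"ay":0,"az":0},
])

```text
time: 46.95
ee_pos: [0.5995, 0.2409, 0.0896]
tcp_rot: [-179.6, 0.0, 91.8]
wrist_force: [-25.2, -4.7, 17.5]
opening: 0.0099
```

play_rows([
  {"tx":0,"ty":-0.2,"tz":0,"ax":0,"ay":0,"az":0},
  {"tx":0,"ty":-0.35,"tz":0,"ax":0,"ay":0,"az":0},
  {"tx":0,"ty":-0.35,"tz":0,"ax":0,"ay":0,"az":0},
])

```text
time: 47.25
ee_pos: [0.5993, 0.2408, 0.0897]
tcp_rot: [180.0, 0.0, 91.7]
wrist_force: [-6.0, -2.0, 8.1]
opening: 0.0096
```

play_rows([
  {"tx":0,"ty":0,"tz":0,"ax":0,"ay":0,"az":0},
  {"tx":0,"ty":0,"tz":0,"ax":0,"ay":0,"az":0},
  {"tx":0,"ty":0,"tz":0,"ax":0,"ay":0,"az":0},
  {"tx":0,"ty":0,"tz":0,"ax":0,"ay":0,"az":0},
  {"tx":0,"ty":0,"tz":-2,"ax":0,"ay":0,"az":0},
  {"tx":0,"ty":0,"tz":-5,"ax":0,"ay":0,"az":0},
  {"tx":0,"ty":0,"tz":-8,"ax":0,"ay":0,"az":0},
  {"tx":0,"ty":-1,"tz":-11,"ax":0,"ay":0,"az":0},
  {"tx":-3,"ty":-3,"tz":-14,"ax":0,"ay":0,"az":0},
  {"tx":-7,"ty":-6,"tz":-16,"ax":0,"ay":0,"az":0},
  {"tx":-10,"ty":-6,"tz":-16,"ax":0,"ay":0,"az":0},
  {"tx":-10,"ty":-6,"tz":-16,"ax":0,"ay":0,"az":0},
  {"tx":-10,"ty":-6,"tz":-16,"ax":0,"ay":0,"az":0},
], grip=3)

```text
time: 48.55
ee_pos: [0.5427, 0.1388, 0.2486]
tcp_rot: [180.0, -0.0, 91.6]
wrist_force: [0.6, 0.3, -0.3]
opening: 0.0299
```

```bash
python3 - <<'E'
from h import *
cap('wrist','w18.png');c=load('wrist')
P=cloud(c);h=cv2.cvtColor(c['pixels'],cv2.COLOR_RGB2HSV)
for v in (20,60,100,140):
    m=(abs(P[v,:,2]-.088)<.007)&(c['pixels'][v].sum(1)<150)&(np.arange(640)>300)&(np.arange(640)<480)
    if m.any(): print(v,np.where(m)[0][[0,-1]],P[v][m].mean(0),P[v][m].min(0),P[v][m].max(0))
red=((h[...,0]<5)|(h[...,0]>175))&(h[...,1]>150)&(h[...,2]>60)&(abs(P[...,2]-.105)<.006)
if red.any(): print(cv2.minAreaRect((P[red][:,:2]*1000).astype(np.float32)))
go((.5713,-.0098,.15,183.8),(.5713,-.0098,.092,183.8))
E
```

```text
20 [412 429] [0.5966616  0.2700857  0.08985075] [0.59224792 0.26976893 0.08621933] [0.60218062 0.2707162  0.09175057]
60 [410 426] [0.59725203 0.24709621 0.0904788 ] [0.59293129 0.24686814 0.08648626] [0.60240437 0.24748119 0.09239786]
100 [408 423] [0.59789429 0.22308081 0.09008035] [0.59386286 0.22295383 0.08562001] [0.6026291  0.22322199 0.09220509]
140 [406 421] [0.59876237 0.19776565 0.09039632] [0.5944387  0.19747397 0.0868665 ] [0.6036675  0.1979298  0.09330946]
((566.0241088867188, -10.197917938232422), (53.67011260986328, 16.300737380981445), 2.773423910140991)
t 48.6 q6 102.7 ee [0.5427 0.1395 0.2481] yaw [-1.7999e+02 -1.0000e-02  9.1690e+01] open 0.0302 F [ 0.3 -0.6  0.7]
t cm [-15.01   2.42   9.8 ] a [ 0.    -0.    -1.608]
t cm [-15.01   2.42  15.6 ] a [ 0.    -0.    -1.608]
```

View pics/w18.png

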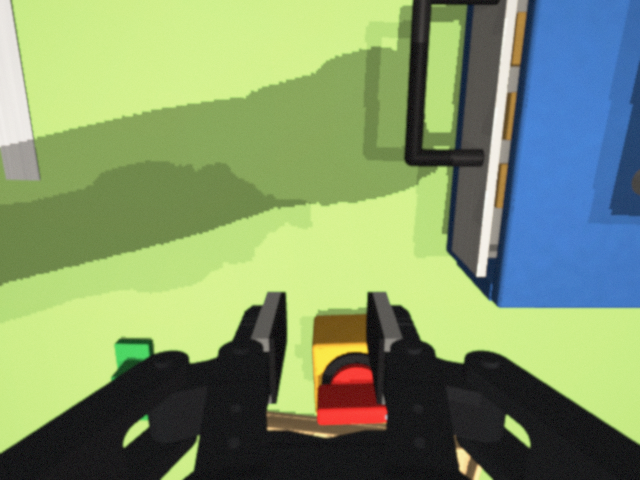

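play_rows([
  {"tx":-1,"ty":0.2,"tz":0,"ax":0,"ay":0,"az":-0.14},
  {"tx":-2.5,"ty":0.4,"tz":0,"ax":0,"ay":0,"az":-0.28},
  {"tx":-4,"ty":0.6,"tz":0,"ax":0,"ay":0,"az":-0.42},
  {"tx":-5.5,"ty":0.8,"tz":0,"ax":0,"ay":0,"az":-0.56},
  {"tx":-7,"ty":1,"tz":0,"ax":0,"ay":0,"az":-0.7},
  {"tx":-8.5,"ty":1.2,"tz":1,"ax":0,"ay":0,"az":-0.84},
  {"tx":-10,"ty":1.5,"tz":2,"ax":0,"ay":0,"az":-0.98},
  {"tx":-11.5,"ty":1.8,"tz":4,"ax":0,"ay":0,"az":-1.12},
  {"tx":-13,"ty":2.1,"tz":6,"ax":0,"ay":0,"az":-1.26},
  {"tx":-14,"ty":2.4,"tz":8,"ax":0,"ay":0,"az":-1.4},
  {"tx":-15,"ty":2.4,"tz":9,"ax":0,"ay":0,"az":-1.53},
  {"tx":-15,"ty":2.4,"tz":9,"ax":0,"ay":0,"az":-1.608},
  {"tx":-15,"ty":2.4,"tz":9,"ax":0,"ay":0,"az":-1.608},
  {"tx":-15,"ty":2.4,"tz":9,"ax":0,"ay":0,"az":-1.608},
], grip=4)

```text
time: 50.0
ee_pos: [0.5713, -0.0091, 0.158]
tcp_rot: [180.0, -0.0, -176.2]
wrist_force: [0.5, -0.1, -0.2]
opening: 0.04
```

```bash
python3 - <<'E'
from h import *
cap('wrist','w19.png')
go((.5713,-.0098,.092,183.8))
E
```

```text
t 50.0 q6 -4.7 ee [ 0.5713 -0.0092  0.1582] yaw [ 1.7999e+02 -1.0000e-02 -1.7623e+02] open 0.0396 F [-0.2 -0.1 -0.1]
t cm [ 0.01 -0.06  6.62] a [ 0. -0. -0.]
```

View pics/w19.png

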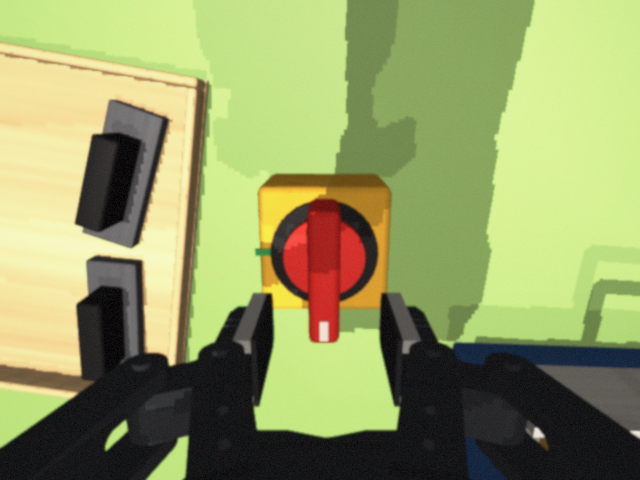

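The handle lines up, vertical at x≈323. I'll go down, close and turn clockwise (az positive).

play_rows([
  {"tx":0,"ty":-0.05,"tz":2,"ax":0,"ay":0,"az":0},
  {"tx":0,"ty":-0.05,"tz":4,"ax":0,"ay":0,"az":0},
  {"tx":0,"ty":-0.05,"tz":6,"ax":0,"ay":0,"az":0},
  {"tx":0,"ty":-0.05,"tz":6.6,"ax":0,"ay":0,"az":0},
  {"tx":0,"ty":-0.05,"tz":6.6,"ax":0,"ay":0,"az":0},
  {"tx":0,"ty":-0.05,"tz":6.6,"ax":0,"ay":0,"az":0},
])

```text
time: 50.65
ee_pos: [0.5716, -0.0102, 0.0934]
tcp_rot: [-180.0, 0.1, -176.2]
wrist_force: [0.6, 0.0, 0.3]
opening: 0.0398
```

play_rows([
  {"tx":0,"ty":0,"tz":0,"ax":0,"ay":0,"az":0},
  {"tx":0,"ty":0,"tz":0,"ax":0,"ay":0,"az":0},
  {"tx":0,"ty":0,"tz":0,"ax":0,"ay":0,"az":0},
  {"tx":0,"ty":0,"tz":0,"ax":0,"ay":0,"az":0},
  {"tx":0,"ty":0,"tz":0,"ax":0,"ay":0,"az":0},
  {"tx":0,"ty":0,"tz":0,"ax":0,"ay":0,"az":0},
], grip=0.8, newtons=50)

```text
time: 51.25
ee_pos: [0.5716, -0.0104, 0.0934]
tcp_rot: [-180.0, 0.1, -176.2]
wrist_force: [0.0, 0.4, 4.6]
opening: 0.0142
```

play_rows([
  {"tx":0,"ty":0,"tz":0,"ax":0,"ay":0,"az":0.1},
  {"tx":0,"ty":0,"tz":0,"ax":0,"ay":0,"az":0.2},
  {"tx":0,"ty":0,"tz":0,"ax":0,"ay":0,"az":0.3},
  {"tx":0,"ty":0,"tz":0,"ax":0,"ay":0,"az":0.4},
  {"tx":0,"ty":0,"tz":0,"ax":0,"ay":0,"az":0.5},
  {"tx":0,"ty":0,"tz":0,"ax":0,"ay":0,"az":0.6},
  {"tx":0,"ty":0,"tz":0,"ax":0,"ay":0,"az":0.7},
  {"tx":0,"ty":0,"tz":0,"ax":0,"ay":0,"az":0.8},
  {"tx":0,"ty":0,"tz":0,"ax":0,"ay":0,"az":0.9},
  {"tx":0,"ty":0,"tz":0,"ax":0,"ay":0,"az":1.0},
  {"tx":0,"ty":0,"tz":0,"ax":0,"ay":0,"az":1.1},
  {"tx":0,"ty":0,"tz":0,"ax":0,"ay":0,"az":1.2},
  {"tx":0,"ty":0,"tz":0,"ax":0,"ay":0,"az":1.3},
  {"tx":0,"ty":0,"tz":0,"ax":0,"ay":0,"az":1.36},
  {"tx":0,"ty":0,"tz":0,"ax":0,"ay":0,"az":1.4},
  {"tx":0,"ty":0,"tz":0,"ax":0,"ay":0,"az":1.4},
  {"tx":0,"ty":0,"tz":0,"ax":0,"ay":0,"az":1.4},
])

```text
time: 52.95
ee_pos: [0.572, -0.0098, 0.0934]
tcp_rot: [179.8, -0.0, 103.7]
wrist_force: [2.9, 4.1, 4.9]
opening: 0.0144
```

```bash
python3 - <<'E'
from h import *
o=bot.get_obs();print(o['torque'])
go((.5713,-.0098,.092,104.0))
E
```

```text
[ 0.82136313 -0.41116218 -0.0685197 ]
t 53.0 q6 75.3 ee [ 0.572  -0.0098  0.0934] yaw [ 1.7984e+02 -3.0000e-02  1.0371e+02] open 0.0144 F [2.9 4.1 4.9]
t cm [ 0.02 -0.07  0.14] a [ 0.003 -0.    -0.005]
```

play_rows([
  {"tx":0,"ty":0,"tz":0,"ax":0,"ay":0,"az":0},
  {"tx":0,"ty":0,"tz":0,"ax":0,"ay":0,"az":0},
  {"tx":0,"ty":0,"tz":0,"ax":0,"ay":0,"az":0},
  {"tx":0,"ty":0,"tz":0,"ax":0,"ay":0,"az":0},
  {"tx":0,"ty":0,"tz":-3,"ax":0,"ay":0,"az":0},
  {"tx":0,"ty":0,"tz":-7,"ax":0,"ay":0,"az":0},
  {"tx":0,"ty":0,"tz":-11,"ax":0,"ay":0,"az":0},
  {"tx":0,"ty":-1,"tz":-15,"ax":0,"ay":0,"az":0},
  {"tx":1,"ty":-2,"tz":-19,"ax":0,"ay":0,"az":0},
  {"tx":2,"ty":-3,"tz":-21,"ax":0,"ay":0,"az":0},
  {"tx":4,"ty":-3,"tz":-21,"ax":0,"ay":0,"az":0},
  {"tx":4,"ty":-3,"tz":-21,"ax":0,"ay":0,"az":0},
  {"tx":4,"ty":-3,"tz":-21,"ax":0,"ay":0,"az":0},
], grip=4)

```text
time: 54.25
ee_pos: [0.5325, 0.0214, 0.302]
tcp_rot: [-180.0, 0.0, 103.7]
wrist_force: [0.6, -0.4, -0.8]
opening: 0.0402
```

```bash
python3 - <<'E'
from h import *
cap('wrist','w20.png');cap('side','s20.png');c=load('wrist')
P=cloud(c);h=cv2.cvtColor(c['pixels'],cv2.COLOR_RGB2HSV)
red=((h[...,0]<5)|(h[...,0]>175))&(h[...,1]>150)&(h[...,2]>60)&(abs(P[...,2]-.105)<.006)
print(cv2.minAreaRect((P[red][:,:2]*1000).astype(np.float32)))
E
```

```text
((571.5667724609375, -9.33603286743164), (15.049336433410645, 64.34150695800781), 13.673571586608887)
```

View pics/w20.png

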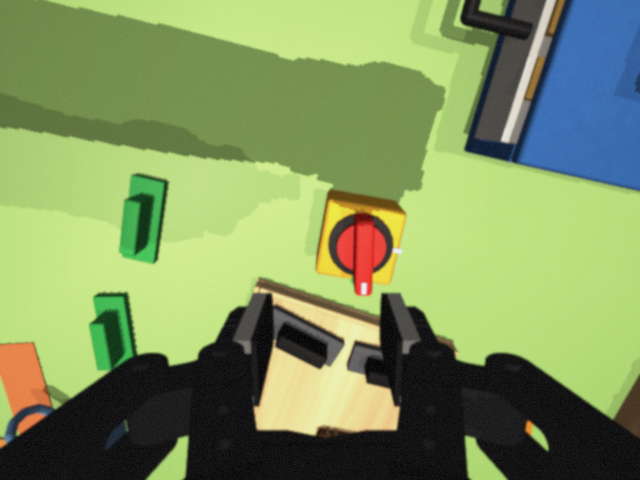

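View pics/s20.png

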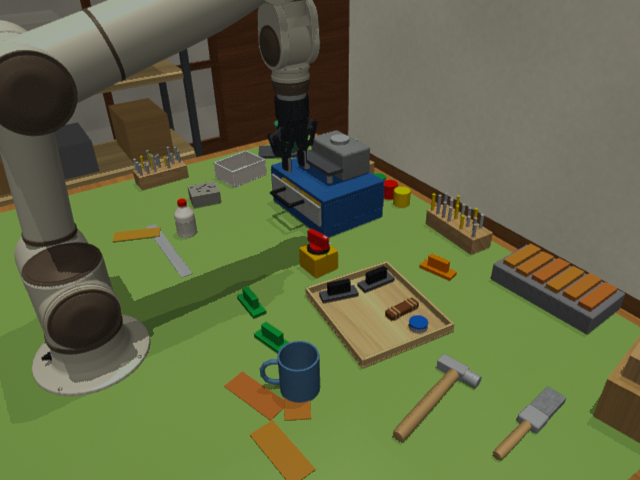

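```bash
python3 -c "
from h import *
print(job.job_done())"
```

```text
the job is handed in; nothing more can be done
None
```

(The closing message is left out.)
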